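Set up the auger bit and hoe blades for filing

TASK

Get the filing corner ready: first move the tin off the chuck and stand it in the seed tray, then stand the auger bit, shank down, in the open chuck and turn the sleeve by its peg until the three jaws hold it tight and upright. Before or after the chuck work, put the spring clip from the filing board into the seed tray too and lay every loose hoe blade flat in a bed of its own on the board, within the bed and with its notch over the bed's pin. Do not disturb the pot, fork and seed box.

Things in the scene. Friction and masses are not known exactly. Their poses are not given: they have to be found in the camera images.
- bore (a point): the chuck, bolted down: a round steel machine 110 mm across with its axis upright. This point lies on the axis, on the floor of the bore (20 mm above the plank), where the foot of the bit must stand; z up. Around the bore three jaws (16 mm wide, from 1 to 42 mm above this floor) move together. The knurled ring outside them is the sleeve (96 mm across, 48 mm hole, its top 45 mm above this floor)
- sleeve (a joint): turn of the chuck's sleeve (rad), clockwise seen from above as it grows: 0 = jaws fully open (27 mm opening), 1.65 = end stop (15 mm opening); the opening shrinks 7 mm per rad, so the jaws meet the bit's 18 mm shank at about 1.3 and squeeze it harder up to the stop. It starts partly closed. Moderate friction (about 4 N at the peg), stays where it is left
- peg (a point): the peg handle of the sleeve: an upright round wooden peg, 16 mm thick, 95 mm from the chuck axis on an arm, its top 132 mm above the plank; this point is on its axis, 17 mm below its top; it goes round the chuck axis with the sleeve
- bit_grip (a point): the auger bit, steel, 132 mm long, standing upright: this point is on its axis in the middle of the spiral (22 mm thick, the part to grip), 98 mm above its foot. Below the spiral a 28 mm collar (60 to 70 mm above the foot) and a plain round shank 18 mm thick and 60 mm long. It stands loosely in a wooden block (80 x 80 mm, top 50 mm above the plank), in a 27 mm square hole 40 mm deep
- bit: the auger bit as a whole; its origin is the centre of its foot (lower end of the shank), z along it
- chuck: the chuck with its jaws and sleeve; origin on the axis at plank level
- tin_mid (a point): a closed round tin, 60 mm across and 70 mm high, which at the start stands on top of the chuck; this point is its middle, 35 mm above its underside
- clip_mid (a point): a spring clip, 60 mm long (its x), 20 mm wide, 24 mm high, lying at the start in one of the beds of the filing board; this point is its middle, 12 mm above its underside
- tray_in (a point): the plastic seed tray, outside 130 (x) x 160 (y) x 35 mm high, walls 4 mm, fixed; this point is the centre of its inner floor, 4 mm above the plank
- bed1 (a point): bed 1 of the four on the filing board, a fixed wooden board 206 mm long (its x), 150 mm wide and 24 mm high: two rows of two beds, 98 mm apart along x and 75 mm apart across, with ribs 5 mm high and 6 mm thick across the ends of the beds. This point is the centre of the bed's surface; x along the board, z up. The bed's locating pin stands upright 33 mm from this point along +x; it is 10 mm thick and 17 mm high
- bed2 (a point): bed 2 of the four on the filing board, a fixed wooden board 206 mm long (its x), 150 mm wide and 24 mm high: two rows of two beds, 98 mm apart along x and 75 mm apart across, with ribs 5 mm high and 6 mm thick across the ends of the beds. This point is the centre of the bed's surface; x along the board, z up. The bed's locating pin stands upright 33 mm from this point along +x; it is 10 mm thick and 17 mm high
- bed3 (a point): bed 3 of the four on the filing board, a fixed wooden board 206 mm long (its x), 150 mm wide and 24 mm high: two rows of two beds, 98 mm apart along x and 75 mm apart across, with ribs 5 mm high and 6 mm thick across the ends of the beds. This point is the centre of the bed's surface; x along the board, z up. The bed's locating pin stands upright 33 mm from this point along +x; it is 10 mm thick and 17 mm high
- bed4 (a point): bed 4 of the four on the filing board, a fixed wooden board 206 mm long (its x), 150 mm wide and 24 mm high: two rows of two beds, 98 mm apart along x and 75 mm apart across, with ribs 5 mm high and 6 mm thick across the ends of the beds. This point is the centre of the bed's surface; x along the board, z up. The bed's locating pin stands upright 33 mm from this point along +x; it is 10 mm thick and 17 mm high
- blade1_mid (a point): hoe blade 1 (may be absent): a flat steel plate 84 x 46 x 6 mm, with a notch 14 mm wide and 16 mm deep in the middle of its +x end, and on top a wooden rib to hold it by (14 mm wide, from 28 mm behind to 16 mm ahead of the middle, top 24 mm above the blade's underside). This point is in the rib over the plate's middle, 14 mm above the underside; x points along the blade to the notch, z up
- blade1_notch (a point): the point in the notch of blade 1, 33 mm from its middle along +x, that belongs on the pin's axis; 3 mm above its underside
- blade2_mid (a point): hoe blade 2 (may be absent): a flat steel plate 84 x 46 x 6 mm, with a notch 14 mm wide and 16 mm deep in the middle of its +x end, and on top a wooden rib to hold it by (14 mm wide, from 28 mm behind to 16 mm ahead of the middle, top 24 mm above the blade's underside). This point is in the rib over the plate's middle, 14 mm above the underside; x points along the blade to the notch, z up
- blade2_notch (a point): the point in the notch of blade 2, 33 mm from its middle along +x, that belongs on the pin's axis; 3 mm above its underside
- blade3_mid (a point): hoe blade 3 (may be absent): a flat steel plate 84 x 46 x 6 mm, with a notch 14 mm wide and 16 mm deep in the middle of its +x end, and on top a wooden rib to hold it by (14 mm wide, from 28 mm behind to 16 mm ahead of the middle, top 24 mm above the blade's underside). This point is in the rib over the plate's middle, 14 mm above the underside; x points along the blade to the notch, z up
- blade3_notch (a point): the point in the notch of blade 3, 33 mm from its middle along +x, that belongs on the pin's axis; 3 mm above its underside
- blade4_mid (a point): hoe blade 4 (may be absent): a flat steel plate 84 x 46 x 6 mm, with a notch 14 mm wide and 16 mm deep in the middle of its +x end, and on top a wooden rib to hold it by (14 mm wide, from 28 mm behind to 16 mm ahead of the middle, top 24 mm above the blade's underside). This point is in the rib over the plate's middle, 14 mm above the underside; x points along the blade to the notch, z up
- blade4_notch (a point): the point in the notch of blade 4, 33 mm from its middle along +x, that belongs on the pin's axis; 3 mm above its underside
- pot: a terracotta flower pot, 100 mm wide, 90 mm high, standing free; leave it alone; origin under it
- fork: a steel hand fork with wooden grip, 240 mm long, lying down; leave it alone; origin under it
- seedbox: a grey seed box, 90 x 140 x 72 mm; leave it alone; origin under it
There are look-alikes about, which are no part of the job. Of the things shaped like the part that bears tray_in, the green one is meant.

How it is judged:
On the way, in this order (a step that is already met when the one before it is completed fails the run):
1. the tin stands in the seed tray (x of tin_mid in the frame of tray_in between -0.05 and 0.05 m and y of tin_mid in the frame of tray_in between -0.065 and 0.065 m and z of tin_mid in the frame of tray_in below 0.045 m and angle between tin_mid's own z axis and vertical below 0.15 rad), for 0.2 s.
2. the bit stands in the bore of the chuck while the jaws are still open (horizontal distance between bit and bore below 0.009 m and z of bit in the frame of bore between -0.006 and 0.006 m and angle between bit_grip's own z axis and vertical below 0.3 rad and value of joint sleeve below 1.2 rad), for 0.2 s.
3. the sleeve is turned until the jaws squeeze the bit (horizontal distance between bit and bore below 0.004 m and z of bit in the frame of bore between -0.006 and 0.008 m and angle between bit_grip's own z axis and vertical below 0.07 rad and value of joint sleeve above 1.2 rad and contact force between chuck and bit above 12 N), for 0.2 s.
At the end, for the whole second after the job is handed in: Tin (upright) and clip in the tray; bit on the bore floor, within 4 degrees of upright and 4 mm of the axis, squeezed by the jaws (sleeve past 1.2 rad, over 12 N in all); each blade present flat in a bed, notch point within 6 mm of its pin, middle within 9 mm of the bed centre; all at rest (all of step 1 and all of step 3 and x of clip_mid in the frame of tray_in between -0.06 and 0.06 m and y of clip_mid in the frame of tray_in between -0.075 and 0.075 m and z of clip_mid in the frame of tray_in below 0.033 m and ((x of blade1_notch in the frame of bed1 between 0.026 and 0.04 m and y of blade1_notch in the frame of bed1 between -0.006 and 0.006 m and horizontal distance between blade1_mid and bed1 below 0.009 m) or (x of blade1_notch in the frame of bed2 between 0.026 and 0.04 m and y of blade1_notch in the frame of bed2 between -0.006 and 0.006 m and horizontal distance between blade1_mid and bed2 below 0.009 m) or (x of blade1_notch in the frame of bed3 between 0.026 and 0.04 m and y of blade1_notch in the frame of bed3 between -0.006 and 0.006 m and horizontal distance between blade1_mid and bed3 below 0.009 m) or (x of blade1_notch in the frame of bed4 between 0.026 and 0.04 m and y of blade1_notch in the frame of bed4 between -0.006 and 0.006 m and horizontal distance between blade1_mid and bed4 below 0.009 m)) and z of blade1_mid in the frame of bed1 between 0.01 and 0.017 m and angle between each of blade1_mid, blade2_mid, blade3_mid, blade4_mid's own z axis and vertical below 0.06 rad and ((x of blade2_notch in the frame of bed1 between 0.026 and 0.04 m and y of blade2_notch in the frame of bed1 between -0.006 and 0.006 m and horizontal distance between blade2_mid and bed1 below 0.009 m) or (x of blade2_notch in the frame of bed2 between 0.026 and 0.04 m and y of blade2_notch in the frame of bed2 between -0.006 and 0.006 m and horizontal distance between blade2_mid and bed2 below 0.009 m) or (x of blade2_notch in the frame of bed3 between 0.026 and 0.04 m and y of blade2_notch in the frame of bed3 between -0.006 and 0.006 m and horizontal distance between blade2_mid and bed3 below 0.009 m) or (x of blade2_notch in the frame of bed4 between 0.026 and 0.04 m and y of blade2_notch in the frame of bed4 between -0.006 and 0.006 m and horizontal distance between blade2_mid and bed4 below 0.009 m)) and z of blade2_mid in the frame of bed1 between 0.01 and 0.017 m and ((x of blade3_notch in the frame of bed1 between 0.026 and 0.04 m and y of blade3_notch in the frame of bed1 between -0.006 and 0.006 m and horizontal distance between blade3_mid and bed1 below 0.009 m) or (x of blade3_notch in the frame of bed2 between 0.026 and 0.04 m and y of blade3_notch in the frame of bed2 between -0.006 and 0.006 m and horizontal distance between blade3_mid and bed2 below 0.009 m) or (x of blade3_notch in the frame of bed3 between 0.026 and 0.04 m and y of blade3_notch in the frame of bed3 between -0.006 and 0.006 m and horizontal distance between blade3_mid and bed3 below 0.009 m) or (x of blade3_notch in the frame of bed4 between 0.026 and 0.04 m and y of blade3_notch in the frame of bed4 between -0.006 and 0.006 m and horizontal distance between blade3_mid and bed4 below 0.009 m)) and z of blade3_mid in the frame of bed1 between 0.01 and 0.017 m and ((x of blade4_notch in the frame of bed1 between 0.026 and 0.04 m and y of blade4_notch in the frame of bed1 between -0.006 and 0.006 m and horizontal distance between blade4_mid and bed1 below 0.009 m) or (x of blade4_notch in the frame of bed2 between 0.026 and 0.04 m and y of blade4_notch in the frame of bed2 between -0.006 and 0.006 m and horizontal distance between blade4_mid and bed2 below 0.009 m) or (x of blade4_notch in the frame of bed3 between 0.026 and 0.04 m and y of blade4_notch in the frame of bed3 between -0.006 and 0.006 m and horizontal distance between blade4_mid and bed3 below 0.009 m) or (x of blade4_notch in the frame of bed4 between 0.026 and 0.04 m and y of blade4_notch in the frame of bed4 between -0.006 and 0.006 m and horizontal distance between blade4_mid and bed4 below 0.009 m)) and z of blade4_mid in the frame of bed1 between 0.01 and 0.017 m); the robot touches nothing.
It fails at once if the pot is moved more than 30 mm (distance of pot from where it was at the start of the episode above 0.03 m).
It fails at once if the fork is moved more than 30 mm (distance of fork from where it was at the start of the episode above 0.03 m).
It fails at once if the seedbox is moved more than 30 mm (distance of seedbox from where it was at the start of the episode above 0.03 m).
Of blade1, blade2, blade3, blade4 only 2 to 4 are there at a start; the rules pass over those that are not, and their reading is None.
At some moment in a run one of blade1, blade2, blade3, blade4 may be knocked a few centimetres aside while the robot is not near it.
It also fails if it takes over 210 s, if anything falls off the work surface, if the arm or the gripper's body presses on something with over 40 N, if the wrist force passes 120 N, or if a joint passes its speed limit or range.

ROBOT

A 6-joint arm with a two-finger parallel gripper is mounted at the origin on the work surface. World frame = base frame: x ahead of the robot, y to its left, z up, the work surface at z = 0. Lengths are in m, angles in rad, forces in N, time in s.
With the tool pointing down it reaches from about 0.35 to 0.975 m from the base axis. Payload 4.9 kg.
Tool frame: the origin (TCP) lies on the front face of the gripper's body, between the roots of the fingers; the fingertips stand 73 mm ahead of it and the grasp point (between the pads) lies 54 mm ahead of it; z points along the fingers, y is the line along which they close (so a half turn about z gives the same grasp; the last joint's range is limited). The gripper opens to 85 mm and grips with 20 to 120 N. Pads are 22 mm wide; open, the fingers measure 114 mm over their backs; the gripper's body (76 mm by 85 mm) begins 54 mm behind the grasp point. The pads swing forward as they close: fully open they stand 13 mm farther back than shut.
Start: joints at [-1.333, 0.053, 1.613, -0, 1.476, -0.119], TCP at [0.218, -0.586, 0.304] pointing down, gripper open.
Joint ranges: [-3.01, 3.01], [-1.01, 2.22], [0.06, 2.58], [-1.02, 4.17], [0.09, 2.62], [-3.14, 3.14]. Speed limits (rad/s): [2.57, 2.57, 3.14, 3.14, 3.14, 3.14].

INTERFACE

Orientations are given as a unit quaternion [x, y, z, w].
In Python, from rig import state, vision, env gives the robot as it stands.
- The arm moves only by the shell command python3 -m jog 'ROWS'. ROWS is a JSON object of lists of equal length, an entry for each row: "offset": the shift along the world's x, y, z each as a share of 10 cm, from -1 to 1, a list of three; "delta_rot": the turn, a rotation vector about the world's x, y, z each as a share of pi/2 rad, from -1 to 1, a list of three; "fingers": the finger opening in mm, from 0 to 85.4. In form: {"offset": [[tx, ty, tz], ...], "delta_rot": [[ax, ay, az], ...], "fingers": [fingers, ...]}. A call has exactly 10 rows; each row is the pose to reach, as a shift and turn from the pose commanded when the call began; what a row does not reach only later rows make up. A row lasts 1/12 s, in which the tool goes at most 41.7 mm and 7.16 degrees, less where a joint would pass 70% of its speed; a pose out of reach is approached as far as the arm can. A call with a number of a shift or a turn outside -1 to 1 is refused whole. A call with a gripper value outside its range is refused whole. The fingers move at their own pace and stop on an object; the grip force is fixed at half the most. Time passes only in rows, so rows that repeat a pose let the fingers close, or fill a call up. It gives the time, the measured TCP pose, the force, the opening and the grip force at its end, in the units of the state.
- state(): the state, without advancing time (a new reading comes with each control period).
- vision.get_image(name): name is "scene" or "top"; returns a dict with "image" (400x640x3 uint8, red, green, blue), "vertical_fov" (degrees; the focal length in pixels is half the picture's height over the tangent of half this angle, whatever the lens; pixels are square), "cx", "cy" (the principal point, pixels), "rvec" (rotation vector, rad) and "tvec" (3), from world to camera coordinates, as OpenCV has them. Camera axes: x right, y down, z forward; pixel columns grow to the right and rows downward; lengths in m; the calibration is good to about 2 mm. A picture is of the moment at which its call begins. There is no depth.
- env.job_done(): hands the job in; it is judged then, once.
The state is a dict: "t": time; "q": joint angles; "qvel": joint speeds; "tau": joint torques, N m; "position": TCP position; "orientation": TCP orientation; "wrist_force": force on the tool from outside, world axes, zero at the start; "ft_torque": the same for the moment, N m; "opening": finger opening in m; "finger_force": force on a finger pad.
Only numpy, scipy, OpenCV 4.12 (cv2) and the standard library are available. Lean on these libraries where they do the work, as an engineer would, in place of code of your own. Each camera call takes 0.05 s, during which the arm holds its last target. There are 200 camera calls.

## Working session

There is one attempt and no reset: what is moved stays moved. The work goes in short steps, Python scripts to look and compute and a shell command to move; the robot and the scene stay as the last step left them, time stands still between calls to the robot, and variables do not carry over. Pictures are saved under pics/ and viewed, at most 14 in all, crops included, and the job is handed in when it is done.

```bash
ls; mkdir -p pics; cat > h.py <<'E'
import numpy as np, cv2
from rig import state, vision, env
def cam(n):
    d=vision.get_image(n); im=np.array(d["image"])
    f=im.shape[0]/2/np.tan(np.radians(d["vertical_fov"])/2)
    K=np.array([[f,0,d["cx"]],[0,f,d["cy"]],[0,0,1]])
    R=cv2.Rodrigues(np.array(d["rvec"],float))[0]; t=np.array(d["tvec"],float).ravel()
    return im,K,R,t
def plane(c,uv,z):
    im,K,R,t=c; o=-R.T@t
    r=(R.T@np.linalg.inv(K)@np.c_[np.atleast_2d(uv),np.ones(len(np.atleast_2d(uv)))].T).T
    return o+r*((z-o[2])/r[:,2:3])
def proj(c,P):
    im,K,R,t=c; p=(K@(R@np.atleast_2d(P).T+t[:,None])).T
    return p[:,:2]/p[:,2:]
def save(im,n,box=None,s=1):
    if box: x0,y0,x1,y1=box; im=im[y0:y1,x0:x1]
    if s!=1: im=cv2.resize(im,None,fx=s,fy=s,interpolation=cv2.INTER_CUBIC)
    cv2.imwrite("pics/"+n,cv2.cvtColor(im,cv2.COLOR_RGB2BGR))
E
python3 - <<'E'
from h import *
for n in("scene","top"):
    c=cam(n); save(c[0],n+"0.png",None,1.25); print(n,c[1].tolist(),-c[2].T@c[3],c[2][2])
s=state(); print(s["position"],s["orientation"],s["t"],s["opening"])
E
```

```text
pics
scene [[441.5030069400262, 0.0, 323.3184823079164], [0.0, 441.5030069400262, 198.99071572616447], [0.0, 0.0, 1.0]] [1.15969512 0.89103013 0.87901216] [-0.45012924 -0.69816044 -0.55673662]
top [[384.69076835481235, 0.0, 323.49699172237655], [0.0, 384.69076835481235, 200.09683110647603], [0.0, 0.0, 1.0]] [ 0.41093164 -0.08182491  1.38801524] [ 0.09618394 -0.02477063 -0.99505531]
[ 0.21818779 -0.58521927  0.30277951] [ 9.84127605e-01  1.77459844e-01 -5.18682308e-05 -9.25938589e-04] 0.1 0.08509900611005938
```

View pics/scene0.png

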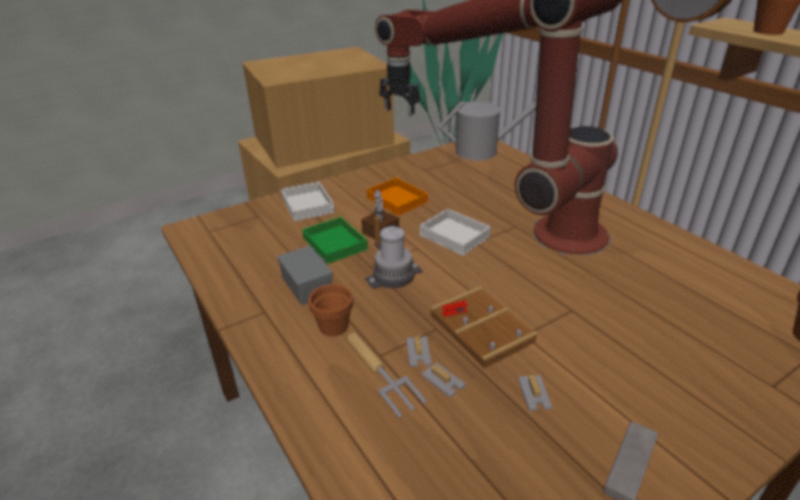

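View pics/top0.png

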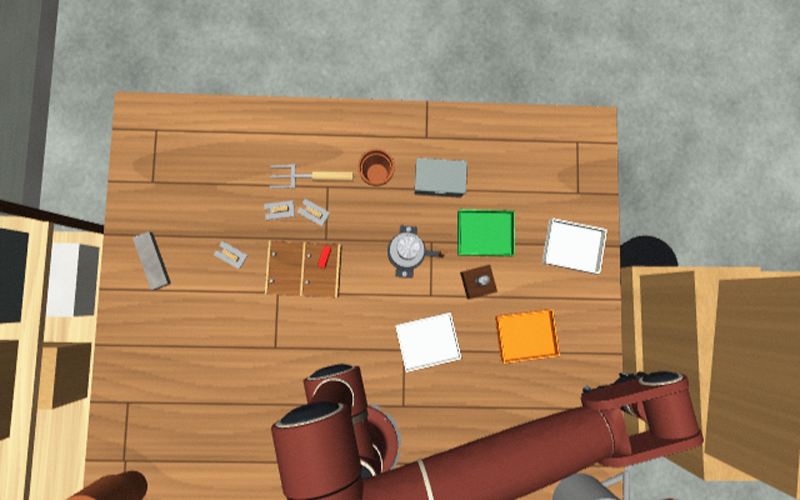

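The scene shows the tin on the chuck, the bit block, four trays (white ×2, orange, green) and three blades. In the top view at 1.25×, the tin is at (407,247), the green tray at (486,233), the bit at (482,282), the board at (303,269) with the red clip at (324,257), and the blades at (279,210), (314,212) and (230,255). The tray candidates are green (486,233), orange (527,335) and white (428,341) and (575,246). The green one matches the description. I'll confirm with crops.

```bash
python3 - <<'E'
from h import *
c=cam("top"); im=c[0]
save(im,"topL.png",(165,150,285,240),6.5); save(im,"topR.png",(305,155,425,245),6.5)
hsv=cv2.cvtColor(im,cv2.COLOR_RGB2HSV)
def big(m,n=1,minA=15):
    m=m.astype(np.uint8); k,l,st,ce=cv2.connectedComponentsWithStats(m)
    return [(st[i],ce[i],l==i) for i in sorted(range(1,k),key=lambda i:-st[i,4])[:n] if st[i,4]>=minA]
H,S,V=[hsv[...,i].astype(int) for i in range(3)]
for nm,m,z in(("green",(H>50)&(H<75)&(S>150),.035),("red",((H<4)|(H>176))&(S>200)&(V>140),.043)):
    for st,ce,l in big(m,2):
        ys,xs=np.nonzero(l); r=cv2.minAreaRect(np.c_[xs,ys].astype(np.float32))
        print(nm,st,ce.round(1),plane(c,ce,z).round(4)); print(plane(c,cv2.boxPoints(r),z).round(4).tolist())
m=(S<60)&(V>60)
roi=np.zeros_like(m);roi[150:240,165:285]=1
for st,ce,l in big(m&roi,8): print("grey",st,ce.round(1),plane(c,ce,.006).round(4))
# HSV sample
print(hsv[170,222],hsv[168,224])
E
```

```text
green [ 366  168   46   36 1609] [388.2 185.9] [[ 0.5975 -0.3452  0.035 ]]
[[0.6603, -0.2652, 0.035], [0.6643, -0.427, 0.035], [0.5383, -0.4267, 0.035], [0.5347, -0.2663, 0.035]]
red [254 197  11  17  99] [258.9 205.2] [[0.5182 0.11   0.043 ]]
[[0.4932, 0.1276, 0.043], [0.5482, 0.1115, 0.043], [0.542, 0.0914, 0.043], [0.4869, 0.1075, 0.043]]
grey [171 193  27  22 235] [184.6 203.8] [[0.5202 0.3797 0.006 ]]
grey [211 161  25  15 230] [223.5 167.9] [[0.6534 0.2475 0.006 ]]
grey [238 159  26  22 229] [250.7 169.8] [[0.649  0.1494 0.006 ]]
[ 15  13 155] [ 18 125 179]
```

View pics/topL.png

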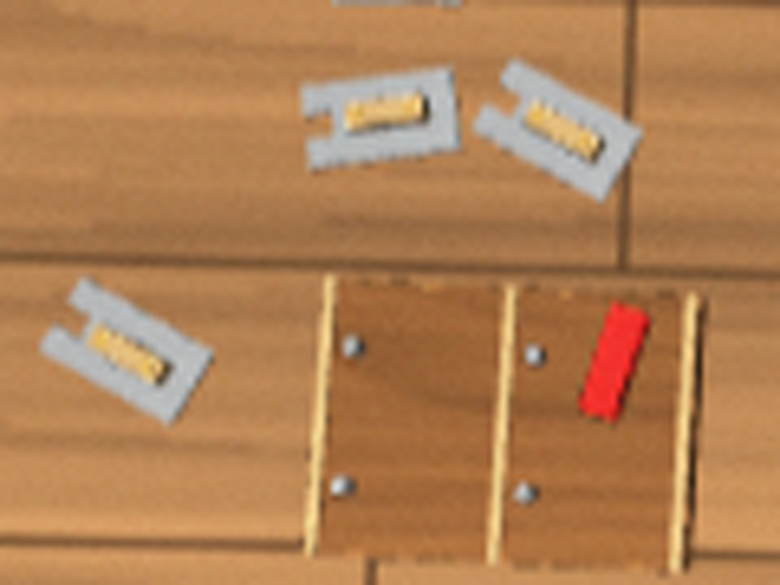

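View pics/topR.png

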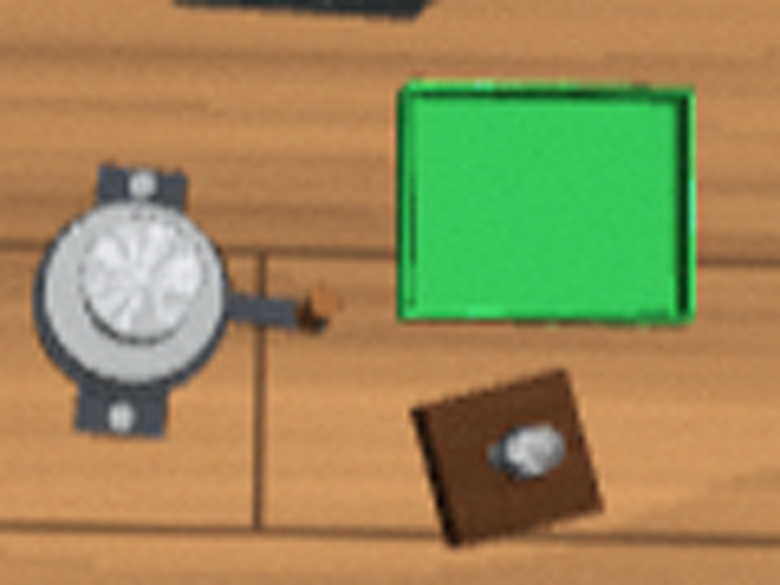

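Crops confirm the green tray at (388,186) raw and that no other thing is that colour. There are three blades, notches to the left, and the clip is in the upper-right bed. The chuck's peg sits to the right of it at crop (318,305). Next: measure tin, chuck, bit and blade poses, with a scene crop for the bit and peg.

```bash
cat >> h.py <<'E'
def tri(c1,u1,c2,u2):
    A=[];b=[]
    for c,u in((c1,u1),(c2,u2)):
        o=-c[2].T@c[3]; r=plane(c,u,0)[0]-o; r/=np.linalg.norm(r); P=np.eye(3)-np.outer(r,r); A.append(P);b.append(P@o)
    return np.linalg.lstsq(np.vstack(A),np.hstack(b),rcond=None)[0]
def blades(c,box=(165,150,285,240)):
    hsv=cv2.cvtColor(c[0],cv2.COLOR_RGB2HSV).astype(int); m=((hsv[...,1]<60)&(hsv[...,2]>90))
    r=np.zeros_like(m); x0,y0,x1,y1=box; r[y0:y1,x0:x1]=1; m=(m&r).astype(np.uint8)
    k,l,st,ce=cv2.connectedComponentsWithStats(m); out=[]
    for i in range(1,k):
        if not 150<st[i,4]<400: continue
        ys,xs=np.nonzero(l==i); P=plane(c,np.c_[xs,ys],.006)[:,:2]
        q=cv2.minAreaRect((P*1000).astype(np.float32)); cc=np.array(q[0]); w,h=q[1]; a=np.radians(q[2])
        if w<h: a+=np.pi/2
        d=np.array([np.cos(a),np.sin(a)])
        if ((P*1000-cc)@d).mean()>0: d=-d   # rib offset... sign checked by eye
        if d[1]<0: d=-d
        out.append((cc/1000,np.degrees(np.arctan2(d[1],d[0])),max(w,h),min(w,h)))
    return out
E
python3 - <<'E'
from h import *
c=cam("top"); s=cam("scene")
L=lambda u,v:(165+u/6.5-.5,150+v/6.5-.5); Rr=lambda u,v:(305+u/6.5-.5,155+v/6.5-.5)
print("tin",plane(c,Rr(145,278),.135)); print("sleeve",plane(c,Rr(133,293),.065)); print("bolts",plane(c,[Rr(143,184),Rr(120,417)],.012))
print("peg top",plane(c,Rr(324,298),.132),"block",plane(c,[Rr(415,408),Rr(565,372),Rr(603,508),Rr(453,545)],.05).round(4).tolist())
print("bit top",plane(c,Rr(548,440),.142))
pins=plane(c,[L(353,345),L(342,485),L(535,354),L(525,491)],.041); print("pins",pins.round(4).tolist())
for b in blades(c): print(b)
# scene predictions
for n,P in(("tintop",[.56,-.1,.135]),): print(n,proj(s,P))
save(s[0],"sc1.png",(280,135,370,235),6)
# tin in top: bright grey blob
E
```

```text
tin [[ 0.54159679 -0.1236831   0.135     ]]
sleeve [[ 0.54073454 -0.11978785  0.065     ]]
bolts [[ 0.60688869 -0.1256935   0.012     ]
 [ 0.47720739 -0.11547201  0.012     ]]
peg top [[ 0.53376954 -0.21455527  0.132     ]] block [[0.4835, -0.2729, 0.05], [0.5046, -0.3538, 0.05], [0.432, -0.3745, 0.05], [0.4107, -0.2939, 0.05]]
bit top [[ 0.46391838 -0.32667464  0.142     ]]
pins [[0.5243, 0.25, 0.041], [0.4492, 0.2524, 0.041], [0.5216, 0.1526, 0.041], [0.448, 0.1551, 0.041]]
(array([0.64980359, 0.15071133]), np.float64(62.08787918090821), 84.29216003417969, 45.809993743896484)
(array([0.65413831, 0.24893611]), np.float64(99.6753158569336), 83.62969207763672, 46.75319290161133)
(array([0.52110925, 0.38160526]), np.float64(61.666664123535156), 83.91594696044922, 45.92185974121094)
tintop [[312.58239442 190.64834322]]
```

View pics/sc1.png

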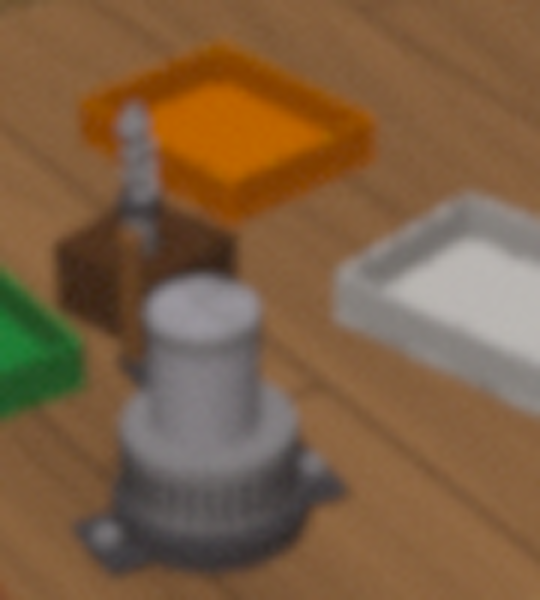

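Blade boxes measure 84×46 mm, and pin spacings come out at 97.4 and 75.1 mm, so both fit. In the scene crop the tin top is at (204,308), the bit top at (132,103) and the peg top at about (130,228). Triangulating.

```bash
python3 - <<'E'
from h import *
c=cam("top"); s=cam("scene")
Rr=lambda u,v:(305+u/6.5-.5,155+v/6.5-.5); S=lambda u,v:(280+u/6-.5,135+v/6-.5)
print("tin",tri(c,Rr(145,278),s,S(204,308)),plane(s,S(204,308),.135))
print("bit",tri(c,Rr(548,440),s,S(132,105)),plane(s,S(132,105),.142))
print("bit at collar mid .08",plane(s,S(140,205),.08),"peg",plane(s,S(131,230),.132))
E
```

```text
tin [ 0.54168626 -0.12370324  0.13392571] [[ 0.54255745 -0.12222066  0.135     ]]
bit [ 0.46380351 -0.32631117  0.1436958 ] [[ 0.46216317 -0.32907741  0.142     ]]
bit at collar mid .08 [[ 0.46616321 -0.31813141  0.08      ]] peg [[ 0.52984789 -0.21844686  0.132     ]]
```

```bash

python3 -m jog '{"offset":[[0.7,1,0],[0.7,1,0],[0.7,1,0],[0.7,1,0],[0.7,1,0],[0.7,1,0],[0.7,1,0],[0.7,1,0],[0.7,1,0],[0.7,1,0]],"delta_rot":[[0,0,0.773],[0,0,0.773],[0,0,0.773],[0,0,0.773],[0,0,0.773],[0,0,0.773],[0,0,0.773],[0,0,0.773],[0,0,0.773],[0,0,0.773]],"fingers":[85,85,85,85,85,85,85,85,85,85]}'
python3 -m jog '{"offset":[[0.35,0.5,0],[0.7,1,0],[0.7,1,0],[0.7,1,0],[0.7,1,0],[0.7,1,0],[0.7,1,0],[0.7,1,0],[0.7,1,0],[0.7,1,0]],"delta_rot":[[0,0,0],[0,0,0],[0,0,0],[0,0,0],[0,0,0],[0,0,0],[0,0,0],[0,0,0],[0,0,0],[0,0,0]],"fingers":[85,85,85,85,85,85,85,85,85,85]}'
```

```text
t: 1.18
position: [0.2883, -0.4856, 0.304]
orientation: [0.705, 0.709, -0.0, 0.0]
wrist_force: [-0.8, -0.5, -0.8]
opening: 0.0851
finger_force: 0.0
t: 2.02
position: [0.3578, -0.3863, 0.3038]
orientation: [0.708, 0.707, -0.0, -0.0]
wrist_force: [-0.6, 1.0, -0.2]
opening: 0.0853
finger_force: 0.0
```

```bash

python3 -m jog '{"offset":[[0.6,0.9,0],[0.6,0.9,0],[0.6,0.9,0],[0.6,0.9,0],[0.6,0.9,0],[0.6,0.9,0],[0.6,0.9,0],[0.6,0.9,0],[0.6,0.9,0],[0.6,0.9,0]],"delta_rot":[[0,0,0],[0,0,0],[0,0,0],[0,0,0],[0,0,0],[0,0,0],[0,0,0],[0,0,0],[0,0,0],[0,0,0]],"fingers":[85,85,85,85,85,85,85,85,85,85]}'
python3 -m jog '{"offset":[[0.6,0.9,0],[0.6,0.9,0],[0.6,0.9,0],[0.6,0.9,0],[1,1,0],[1,1,0],[0.62,0.9,0],[0.62,0.9,0],[0.62,0.9,0],[0.62,0.9,0]],"delta_rot":[[0,0,0],[0,0,0],[0,0,0],[0,0,0],[0,0,0],[0,0,0],[0,0,0],[0,0,0],[0,0,0],[0,0,0]],"fingers":[85,85,85,85,85,85,85,85,85,85]}'
python3 -m jog '{"offset":[[0.62,0.84,0],[0.62,0.84,0],[0.62,0.84,0],[0.62,0.84,0],[0.62,0.84,-0.3],[0.62,0.84,-0.6],[0.62,0.84,-0.9],[0.62,0.84,-0.9],[0.62,0.84,-0.9],[0.62,0.84,-0.9]],"delta_rot":[[0,0,0],[0,0,0],[0,0,0],[0,0,0],[0,0,0],[0,0,0],[0,0,0],[0,0,0],[0,0,0],[0,0,0]],"fingers":[85,85,85,85,85,85,85,85,85,85]}'
python3 -m jog '{"offset":[[0,0,-0.2],[0,0,-0.4],[0,0,-0.62],[0,0,-0.62],[0,0,-0.62],[0,0,-0.62],[0,0,-0.62],[0,0,-0.62],[0,0,-0.62],[0,0,-0.62]],"delta_rot":[[0,0,0],[0,0,0],[0,0,0],[0,0,0],[0,0,0],[0,0,0],[0,0,0],[0,0,0],[0,0,0],[0,0,0]],"fingers":[85,85,85,85,85,85,75,68,62,55]}'
```

```text
t: 2.85
position: [0.418, -0.2962, 0.3038]
orientation: [0.707, 0.707, -0.0, -0.0]
wrist_force: [-0.6, 0.4, 0.2]
opening: 0.0851
finger_force: 0.0
t: 3.68
position: [0.4802, -0.2063, 0.3044]
orientation: [0.707, 0.707, 0.0, 0.001]
wrist_force: [-0.5, -0.5, 0.0]
opening: 0.0847
finger_force: 0.0
t: 4.52
position: [0.5432, -0.1224, 0.216]
orientation: [0.707, 0.707, 0.001, 0.001]
wrist_force: [0.1, 0.6, -0.4]
opening: 0.0852
finger_force: 0.0
t: 5.35
position: [0.5432, -0.1219, 0.1536]
orientation: [0.707, 0.707, 0.001, 0.001]
wrist_force: [1.8, -0.0, 5.3]
opening: 0.0589
finger_force: 64.0
```

```bash

python3 -m jog '{"offset":[[0,0,0],[0,0,0.2],[0,0,0.5],[0,0,0.9],[0,0,1],[0.1,-0.2,1],[0.2,-0.5,1],[0.25,-0.95,1],[0.25,-0.95,1],[0.25,-0.95,1]],"delta_rot":[[0,0,0],[0,0,0],[0,0,0],[0,0,0],[0,0,0],[0,0,0],[0,0,0],[0,0,0],[0,0,0],[0,0,0]],"fingers":[55,55,55,55,55,55,55,55,55,55]}'
python3 -m jog '{"offset":[[0.1,-0.3,0],[0.22,-0.7,0],[0.22,-0.94,0],[0.22,-0.94,0],[0.22,-0.94,-0.2],[0.22,-0.94,-0.5],[0.22,-0.94,-0.8],[0.22,-0.94,-0.8],[0.22,-0.94,-0.8],[0.22,-0.94,-0.8]],"delta_rot":[[0,0,0],[0,0,0],[0,0,0],[0,0,0],[0,0,0],[0,0,0],[0,0,0],[0,0,0],[0,0,0],[0,0,0]],"fingers":[55,55,55,55,55,55,55,55,55,55]}'
python3 -m jog '{"offset":[[0,0,-0.2],[0,0,-0.4],[0,0,-0.6],[0,0,-0.7],[0,0,-0.78],[0,0,-0.8],[0,0,-0.8],[0,0,-0.8],[0,0,-0.8],[0,0,-0.8]],"delta_rot":[[0,0,0],[0,0,0],[0,0,0],[0,0,0],[0,0,0],[0,0,0],[0,0,0],[0,0,0],[0,0,0],[0,0,0]],"fingers":[55,55,55,55,55,55,55,55,55,55]}'
```

```text
t: 6.18
position: [0.567, -0.2184, 0.2509]
orientation: [0.708, 0.706, -0.0, -0.001]
wrist_force: [0.3, -0.4, -1.8]
opening: 0.059
finger_force: 64.4
t: 7.02
position: [0.5899, -0.31, 0.1733]
orientation: [0.707, 0.707, 0.0, 0.001]
wrist_force: [0.2, -0.1, -0.4]
opening: 0.0586
finger_force: 64.5
t: 7.85
position: [0.5898, -0.3109, 0.093]
orientation: [0.707, 0.707, 0.0, 0.001]
wrist_force: [-0.2, -0.2, -0.6]
opening: 0.0587
finger_force: 64.6
```

```bash

python3 -m jog '{"offset":[[0,0,-0.01],[0,0,-0.01],[0,0,-0.01],[0,0,-0.01],[0,0,-0.01],[0,0,0.2],[0,0,0.5],[0,0,0.9],[0,0,1],[0,0,1]],"delta_rot":[[0,0,0],[0,0,0],[0,0,0],[0,0,0],[0,0,0],[0,0,0],[0,0,0],[0,0,0],[0,0,0],[0,0,0]],"fingers":[62,65,70,72,72,72,72,72,72,72]}'
python3 -m jog '{"offset":[[0,0,0.3],[0,0,0.6],[0,0,1],[0,0,1],[0,0,1],[0,0,1],[0,0,1],[0,0,1],[0,0,1],[0,0,1]],"delta_rot":[[0,0,0],[0,0,0],[0,0,0],[0,0,0],[0,0,0],[0,0,0],[0,0,0],[0,0,0],[0,0,0],[0,0,0]],"fingers":[72,72,72,72,72,50,40,40,40,40]}'
python3 - <<'E'
from h import *
c=cam("top"); s=cam("scene")
a=cv2.resize(c[0][155:245,305:425],(600,450),interpolation=cv2.INTER_CUBIC)
b=cv2.resize(s[0][135:235,250:350],(450,450),interpolation=cv2.INTER_CUBIC)
cv2.imwrite("pics/m1.png",cv2.resize(cv2.cvtColor(np.hstack([a,b]),cv2.COLOR_RGB2BGR),(800,343),interpolation=cv2.INTER_AREA))
for x in blades(c): print(x)
E
```

```text
t: 8.68
position: [0.5916, -0.3122, 0.198]
orientation: [0.707, 0.707, 0.001, 0.005]
wrist_force: [0.8, 0.1, -0.4]
opening: 0.0718
finger_force: 0.0
t: 9.52
position: [0.589, -0.3104, 0.2904]
orientation: [0.707, 0.707, -0.0, -0.001]
wrist_force: [-0.0, -0.5, -0.7]
opening: 0.0403
finger_force: 0.0
(array([0.64993134, 0.15073752]), np.float64(62.8409309387207), 84.35482788085938, 46.20977020263672)
(array([0.65398846, 0.24884344]), np.float64(98.72199535369873), 83.51737213134766, 46.413246154785156)
(array([0.52110925, 0.38160526]), np.float64(61.666664123535156), 83.91594696044922, 45.92185974121094)
```

View pics/m1.png

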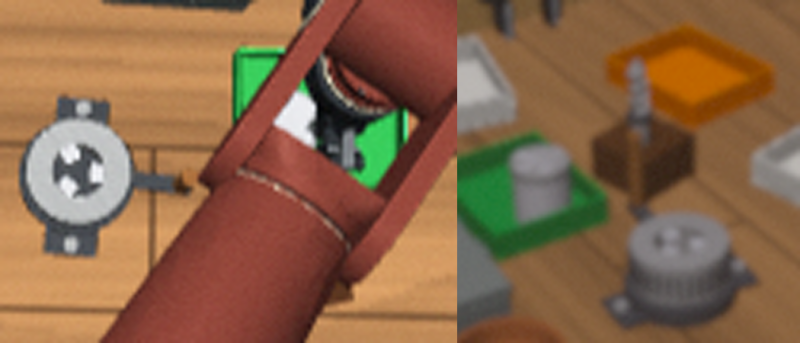

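Tin stands upright in the green tray (m1 right, (540,185)). The chuck bore is open with the jaws in view (m1 (78,172)), the peg is at (183,183), and the bit leans slightly in its block. Next I grip the peg and open the sleeve to its stop to get the zero.

```bash

python3 -m jog '{"offset":[[-0.2,0.3,0],[-0.4,0.6,0],[-0.58,0.96,0],[-0.58,0.96,0],[-0.58,0.96,-0.2],[-0.58,0.96,-0.4],[-0.58,0.96,-0.4],[-0.58,0.96,-0.4],[-0.58,0.96,-0.4],[-0.58,0.96,-0.4]],"delta_rot":[[0,0,-0.06],[0,0,-0.06],[0,0,-0.06],[0,0,-0.06],[0,0,-0.06],[0,0,-0.06],[0,0,-0.06],[0,0,-0.06],[0,0,-0.06],[0,0,-0.06]],"fingers":[40,40,40,40,40,40,40,40,40,40]}'
python3 -m jog '{"offset":[[0,0,-0.3],[0,0,-0.6],[0,0,-0.82],[0,0,-0.82],[0,0,-0.82],[0,0,-0.82],[0,0,-0.82],[0,0,-0.82],[0,0,-0.82],[0,0,-0.82]],"delta_rot":[[0,0,0],[0,0,0],[0,0,0],[0,0,0],[0,0,0],[0,0,0],[0,0,0],[0,0,0],[0,0,0],[0,0,0]],"fingers":[40,40,40,40,35,30,25,20,14,12]}'
python3 -m jog '{"offset":[[0,0,0],[0,0,0],[0,0,0],[0,0,0],[0,0,0],[0,0,0],[0,0,0],[0,0,0],[0,0,0],[0,0,0]],"delta_rot":[[0,0,0],[0,0,0],[0,0,0],[0,0,0],[0,0,0],[0,0,0],[0,0,0],[0,0,0],[0,0,0],[0,0,0]],"fingers":[12,12,12,12,12,12,12,12,12,12]}'
```

```text
t: 10.45
position: [0.532, -0.2152, 0.2536]
orientation: [0.74, 0.673, 0.0, 0.001]
wrist_force: [-0.3, -0.7, 0.2]
opening: 0.0401
finger_force: 0.0
t: 11.28
position: [0.5324, -0.2152, 0.1723]
orientation: [0.74, 0.673, 0.001, 0.002]
wrist_force: [0.4, 0.8, 6.2]
opening: 0.014
finger_force: 58.3
t: 12.12
position: [0.5325, -0.2152, 0.1724]
orientation: [0.74, 0.673, 0.001, 0.002]
wrist_force: [0.0, 0.2, 6.2]
opening: 0.0142
finger_force: 58.3
```

```bash

python3 -m jog '{"offset":[[0.03,0,0],[0.05,0,0],[0.07,0,0],[0.1,0,0],[0.12,0,0],[0.15,0,0],[0.17,0,0],[0.2,0,0],[0.2,0,0],[0.2,0,0]],"delta_rot":[[0,0,0.02],[0,0,0.033],[0,0,0.05],[0,0,0.067],[0,0,0.083],[0,0,0.1],[0,0,0.117],[0,0,0.133],[0,0,0.133],[0,0,0.133]],"fingers":[12,12,12,12,12,12,12,12,12,12]}'
```

```text
t: 12.95
position: [0.5524, -0.2153, 0.1724]
orientation: [0.665, 0.747, 0.0, 0.002]
wrist_force: [-0.5, 0.1, 7.2]
opening: 0.0144
finger_force: 58.6
```

```bash

python3 -m jog '{"offset":[[0.03,0.003,0],[0.05,0.007,0],[0.07,0.01,0],[0.1,0.017,0],[0.12,0.022,0],[0.15,0.03,0],[0.17,0.037,0],[0.195,0.044,0],[0.195,0.044,0],[0.195,0.044,0]],"delta_rot":[[0,0,0.02],[0,0,0.033],[0,0,0.05],[0,0,0.067],[0,0,0.083],[0,0,0.1],[0,0,0.117],[0,0,0.133],[0,0,0.133],[0,0,0.133]],"fingers":[12,12,12,12,12,12,12,12,12,12]}'
```

```text
t: 13.78
position: [0.5719, -0.2112, 0.1724]
orientation: [0.584, 0.812, -0.0, 0.002]
wrist_force: [0.2, -2.3, 5.7]
opening: 0.0143
finger_force: 58.6
```

```bash

python3 -m jog '{"offset":[[0.025,0.008,0],[0.05,0.016,0],[0.075,0.027,0],[0.1,0.038,0],[0.12,0.05,0],[0.14,0.06,0],[0.16,0.07,0],[0.183,0.083,0],[0.183,0.083,0],[0.183,0.083,0]],"delta_rot":[[0,0,0.017],[0,0,0.033],[0,0,0.05],[0,0,0.067],[0,0,0.083],[0,0,0.1],[0,0,0.117],[0,0,0.133],[0,0,0.133],[0,0,0.133]],"fingers":[12,12,12,12,12,12,12,12,12,12]}'
```

```text
t: 14.62
position: [0.5902, -0.2031, 0.1724]
orientation: [0.496, 0.868, -0.0, 0.002]
wrist_force: [0.0, -2.3, 5.4]
opening: 0.0142
finger_force: 58.6
```

```bash

python3 -m jog '{"offset":[[0.022,0.013,0],[0.045,0.027,0],[0.067,0.042,0],[0.088,0.057,0],[0.108,0.072,0],[0.125,0.087,0],[0.145,0.103,0],[0.162,0.119,0],[0.162,0.119,0],[0.162,0.119,0]],"delta_rot":[[0,0,0.017],[0,0,0.033],[0,0,0.05],[0,0,0.067],[0,0,0.083],[0,0,0.1],[0,0,0.117],[0,0,0.133],[0,0,0.133],[0,0,0.133]],"fingers":[12,12,12,12,12,12,12,12,12,12]}'
```

```text
t: 15.45
position: [0.6057, -0.1921, 0.1724]
orientation: [0.403, 0.915, -0.002, 0.002]
wrist_force: [-3.0, -5.3, 7.6]
opening: 0.0148
finger_force: 58.9
```

```bash

python3 -m jog '{"offset":[[0,0,0],[0,0,0],[0,0,0],[0,0,0],[0,0,0],[0,0,0.2],[0,0,0.5],[0,0,0.9],[0,0,1],[0,0,1]],"delta_rot":[[0,0,0],[0,0,0],[0,0,0],[0,0,0],[0,0,0],[0,0,0],[0,0,0],[0,0,0],[0,0,0],[0,0,0]],"fingers":[20,25,30,35,40,40,40,40,40,40]}'
python3 - <<'E'
from h import *
c=cam("top"); s=cam("scene")
a=cv2.resize(c[0][195:240,365:405],(400,450),interpolation=cv2.INTER_CUBIC)
b=cv2.resize(s[0][145:195,280:325],(400,444),interpolation=cv2.INTER_CUBIC)
b=cv2.copyMakeBorder(b,0,6,0,0,cv2.BORDER_CONSTANT)
save(np.hstack([a,b]),"m2.png")
E
```

```text
t: 16.28
position: [0.6074, -0.1907, 0.2758]
orientation: [0.403, 0.915, 0.0, 0.005]
wrist_force: [0.2, 0.5, -0.6]
opening: 0.0398
finger_force: 0.0
```

View pics/m2.png

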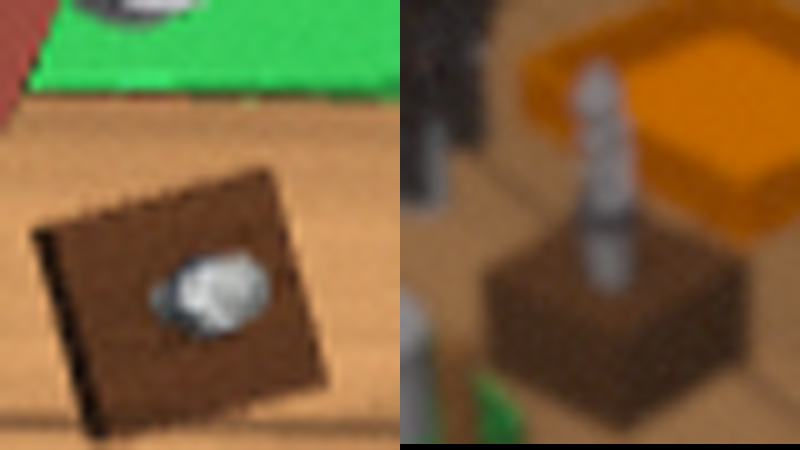

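m2 shows the bit's shank entering the block near left (178,300) and its top near left (238,288). In the scene half the shank foot is at (608,280) and the top at (598,65). Checking the lean numerically.

```bash
python3 - <<'E'
from h import *
c=cam("top"); s=cam("scene")
T=lambda u,v:(365+u/10-.5,195+v/10-.5); S=lambda u,v:(280+(u-400)/8.88-.5,145+v/8.88-.5)
print("base",plane(c,T(178,300),.05),plane(s,S(608,280),.05),tri(c,T(178,300),s,S(608,280)))
print("top",plane(c,T(238,288),.142),plane(s,S(598,65),.142),tri(c,T(238,288),s,S(598,65)))
for z in(.05,.108,.142):
    for P in([.464,-.324,z],): print(z,(proj(c,P)[0]-[364.5,194.5])*10,(proj(s,P)[0]-[279.5,144.5])*8.88+[400,0])
print(state()["position"],state()["orientation"])
E
```

```text
base [[ 0.45931517 -0.32197063  0.05      ]] [[ 0.46782733 -0.31709528  0.05      ]] [ 0.46128538 -0.32428915  0.04397284]
top [[ 0.46028577 -0.32502825  0.142     ]] [[ 0.46058146 -0.3296472   0.142     ]] [ 0.46137039 -0.3254841   0.14384662]
0.05 [183.85587192 286.6780031 ] [607.27449911 270.25245984]
0.108 [215.18350977 280.43154861] [601.4737561  147.18625414]
0.142 [234.89190014 276.50186951] [597.96250879  72.69305844]
[ 0.60451021 -0.18958418  0.26753337] [ 4.02753486e-01  9.15306739e-01  3.43753846e-05 -1.78912942e-03]
```

```bash

python3 -m jog '{"offset":[[-0.3,-0.27,0],[-0.6,-0.54,0],[-0.9,-0.8,0],[-1,-0.9,0],[-1,-0.9,0],[-1,-0.9,0],[-1,-0.9,0],[-1,-0.9,0],[-1,-0.9,0],[-1,-0.9,0]],"delta_rot":[[0,0,-0.08],[0,0,-0.16],[0,0,-0.24],[0,0,-0.32],[0,0,-0.4],[0,0,-0.47],[0,0,-0.47],[0,0,-0.47],[0,0,-0.47],[0,0,-0.47]],"fingers":[45,45,45,45,45,45,45,45,45,45]}'
python3 -m jog '{"offset":[[-0.2,-0.2,0],[-0.45,-0.43,0],[-0.45,-0.43,0],[-0.45,-0.43,0],[-0.45,-0.43,-0.1],[-0.45,-0.43,-0.3],[-0.45,-0.43,-0.5],[-0.45,-0.43,-0.5],[-0.45,-0.43,-0.5],[-0.45,-0.43,-0.5]],"delta_rot":[[0,0,0],[0,0,0],[0,0,0],[0,0,0],[0,0,0],[0,0,0],[0,0,0],[0,0,0],[0,0,0],[0,0,0]],"fingers":[45,45,45,45,45,45,45,45,45,45]}'
python3 - <<'E'
from h import *
print(state()["position"]); c=cam("scene"); save(c[0],"m3.png",(275,120,335,190),7)
E
```

```text
t: 17.32
position: [0.5053, -0.2796, 0.2691]
orientation: [0.705, 0.709, -0.0, -0.001]
wrist_force: [-0.1, 0.4, -1.3]
opening: 0.0448
finger_force: 0.0
t: 18.15
position: [0.461, -0.3227, 0.2204]
orientation: [0.706, 0.709, 0.0, 0.0]
wrist_force: [0.5, 0.2, 0.5]
opening: 0.0452
finger_force: 0.0
[ 0.46097031 -0.3226766   0.22040197]
```

View pics/m3.png

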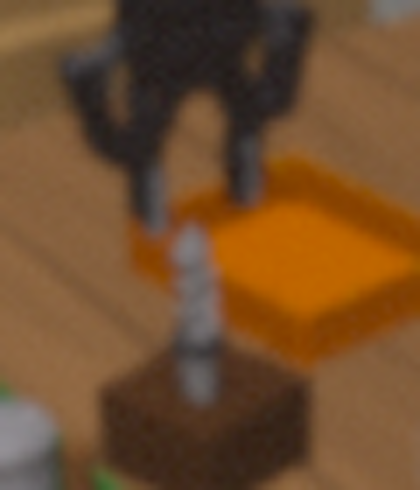

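The fingers (150,225) and (247,200) straddle the bit top (190,235). Descending and gripping.

```bash

python3 -m jog '{"offset":[[0,-0.015,-0.15],[0,-0.015,-0.3],[0,-0.015,-0.45],[0,-0.015,-0.58],[0,-0.015,-0.58],[0,-0.015,-0.58],[0,-0.015,-0.58],[0,-0.015,-0.58],[0,-0.015,-0.58],[0,-0.015,-0.58]],"delta_rot":[[0,0,0],[0,0,0],[0,0,0],[0,0,0],[0,0,0],[0,0,0],[0,0,0],[0,0,0],[0,0,0],[0,0,0]],"fingers":[45,45,45,45,40,35,30,25,18,18]}'
python3 -m jog '{"offset":[[0,0,0],[0,0,0],[0,0,0],[0,0,0.05],[0,0,0.2],[0,0,0.4],[0,0,0.7],[0,0,1],[0,0,1],[0,0,1]],"delta_rot":[[0,0,0],[0,0,0],[0,0,0],[0,0,0],[0,0,0],[0,0,0],[0,0,0],[0,0,0],[0,0,0],[0,0,0]],"fingers":[18,18,18,18,18,18,18,18,18,18]}'
python3 - <<'E'
from h import *
print(state()["position"]); c=cam("scene"); t=cam("top")
a=cv2.resize(c[0][100:190,275:345],(467,600),interpolation=cv2.INTER_CUBIC)
b=cv2.resize(t[0][180:240,355:385+0],(300,600),interpolation=cv2.INTER_CUBIC)
save(np.hstack([a,b]),"m4.png")
E
```

```text
t: 19.03
position: [0.461, -0.3252, 0.1636]
orientation: [0.706, 0.708, 0.0, 0.001]
wrist_force: [-0.4, 0.0, 3.5]
opening: 0.0208
finger_force: 58.5
t: 19.87
position: [0.4608, -0.3249, 0.2636]
orientation: [0.706, 0.708, 0.0, 0.002]
wrist_force: [-0.7, -0.2, -2.7]
opening: 0.0207
finger_force: 58.9
[ 0.46077485 -0.32490862  0.26362131]
```

View pics/m4.png

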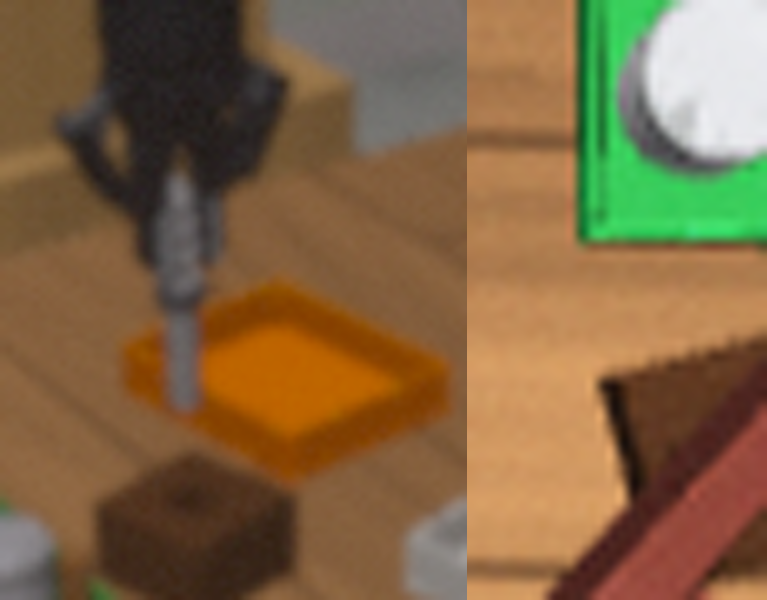

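The bit is held near vertical, foot at scene crop (185,405). Moving over the chuck.

```bash

python3 -m jog '{"offset":[[0.1,0.25,0],[0.2,0.5,0],[0.3,0.75,0],[0.4,1,0],[0.4,1,0],[0.4,1,0],[0.4,1,0],[0.4,1,0],[0.4,1,0],[0.4,1,0]],"delta_rot":[[0,0,0],[0,0,0],[0,0,0],[0,0,0],[0,0,0],[0,0,0],[0,0,0],[0,0,0],[0,0,0],[0,0,0]],"fingers":[18,18,18,18,18,18,18,18,18,18]}'
python3 -m jog '{"offset":[[0.1,0.25,0],[0.2,0.5,0],[0.3,0.75,0],[0.405,1,0],[0.405,1,0],[0.405,1.03,-0.1],[0.405,1.0,-0.3],[0.405,1,-0.3],[0.405,1,-0.3],[0.405,1,-0.3]],"delta_rot":[[0,0,0],[0,0,0],[0,0,0],[0,0,0],[0,0,0],[0,0,0],[0,0,0],[0,0,0],[0,0,0],[0,0,0]],"fingers":[18,18,18,18,18,18,18,18,18,18]}'
python3 -m jog '{"offset":[[0.1,0.25,0],[0.2,0.5,0],[0.3,0.75,0],[0.405,1,0],[0.405,1,0],[0.405,1,-0.1],[0.405,1,-0.3],[0.405,1,-0.3],[0.405,1,-0.3],[0.405,1,-0.3]],"delta_rot":[[0,0,0],[0,0,0],[0,0,0],[0,0,0],[0,0,0],[0,0,0],[0,0,0],[0,0,0],[0,0,0],[0,0,0]],"fingers":[18,18,18,18,18,18,18,18,18,18]}' > /dev/null & kill $! 2>/dev/null; wait; python3 -c "
from h import *
print(state()['position'],state()['t'])"
```

```text
t: 20.8
position: [0.5, -0.2252, 0.2616]
orientation: [0.706, 0.708, -0.0, -0.0]
wrist_force: [-0.1, -0.6, -2.1]
opening: 0.0208
finger_force: 58.9
[ 0.49995032 -0.22524632  0.26160111] 20.8out of range: a shift must lie within [-1, 1]
```

```bash

python3 -m jog '{"offset":[[0.1,0.25,0],[0.2,0.5,0],[0.3,0.75,0],[0.415,1,0],[0.415,1,0],[0.415,1,0],[0.415,1,0],[0.415,1,-0.1],[0.415,1,-0.2],[0.415,1,-0.2]],"delta_rot":[[0,0,0],[0,0,0],[0,0,0],[0,0,0],[0,0,0],[0,0,0],[0,0,0],[0,0,0],[0,0,0],[0,0,0]],"fingers":[18,18,18,18,18,18,18,18,18,18]}'
python3 -m jog '{"offset":[[0,0.05,0],[0,0.05,0],[0,0.05,0],[0,0.05,0],[0,0.05,0],[0,0.05,0],[0,0.05,0],[0,0.05,0],[0,0.05,0],[0,0.05,0]],"delta_rot":[[0,0,0],[0,0,0],[0,0,0],[0,0,0],[0,0,0],[0,0,0],[0,0,0],[0,0,0],[0,0,0],[0,0,0]],"fingers":[18,18,18,18,18,18,18,18,18,18]}'
python3 - <<'E'
from h import *
p=state()["position"];print(p); c=cam("scene"); t=cam("top")
save(c[0],"m5.png",(285,110,360,210),6)
for q in([.5415,-.1202,.065],[p[0],p[1],p[2]-.1536]):print((proj(c,q)-[284.5,109.5])*6)
E
```

```text
t: 21.63
position: [0.5401, -0.1249, 0.2383]
orientation: [0.706, 0.708, -0.001, -0.002]
wrist_force: [-0.4, 0.0, -3.9]
opening: 0.0205
finger_force: 59.1
t: 22.47
position: [0.5418, -0.1195, 0.2419]
orientation: [0.706, 0.708, 0.0, 0.0]
wrist_force: [-0.2, 0.1, -1.9]
opening: 0.0209
finger_force: 59.1
[ 0.54179856 -0.11950755  0.24193562]
[[181.13807224 568.3197857 ]]
[[180.24742936 533.32712153]]
```

View pics/m5.png

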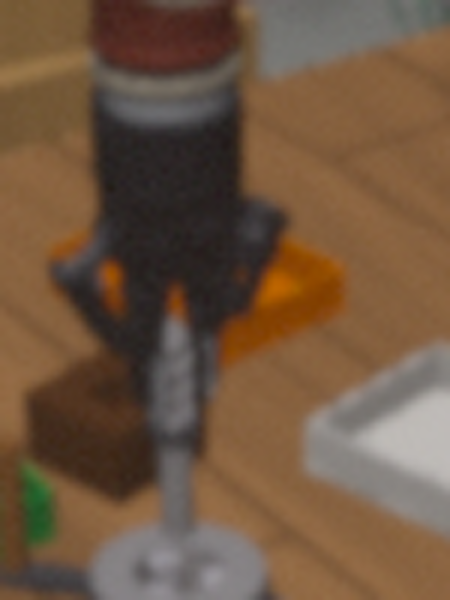

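The bit foot (178,535) lines up with the sleeve centre (179,568). Lowering with force checks.

```bash

python3 -m jog '{"offset":[[0,-0.005,-0.06],[0,-0.005,-0.12],[0,-0.005,-0.18],[0,-0.005,-0.24],[0,-0.005,-0.3],[0,-0.005,-0.36],[0,-0.005,-0.4],[0,-0.005,-0.4],[0,-0.005,-0.4],[0,-0.005,-0.4]],"delta_rot":[[0,0,0],[0,0,0],[0,0,0],[0,0,0],[0,0,0],[0,0,0],[0,0,0],[0,0,0],[0,0,0],[0,0,0]],"fingers":[18,18,18,18,18,18,18,18,18,18]}'
python3 -m jog '{"offset":[[0,0,-0.03],[0,0,-0.06],[0,0,-0.1],[0,0,-0.14],[0,0,-0.18],[0,0,-0.22],[0,0,-0.25],[0,0,-0.25],[0,0,-0.25],[0,0,-0.25]],"delta_rot":[[0,0,0],[0,0,0],[0,0,0],[0,0,0],[0,0,0],[0,0,0],[0,0,0],[0,0,0],[0,0,0],[0,0,0]],"fingers":[18,18,18,18,18,18,18,18,18,18]}'
```

```text
t: 23.4
position: [0.542, -0.1201, 0.2022]
orientation: [0.706, 0.708, 0.0, 0.0]
wrist_force: [0.7, -0.4, -2.7]
opening: 0.0208
finger_force: 59.1
t: 24.23
position: [0.5419, -0.1201, 0.1771]
orientation: [0.706, 0.708, 0.0, 0.0]
wrist_force: [-0.6, -0.1, -1.9]
opening: 0.0208
finger_force: 59.1
```

```bash

python3 -m jog '{"offset":[[0,0,-0.01],[0,0,-0.02],[0,0,-0.03],[0,0,-0.035],[0,0,-0.035],[0,0,-0.035],[0,0,-0.035],[0,0,-0.035],[0,0,-0.035],[0,0,-0.035]],"delta_rot":[[0,0,0],[0,0,0],[0,0,0],[0,0,0],[0,0,0],[0,0,0],[0,0,0],[0,0,0],[0,0,0],[0,0,0]],"fingers":[18,18,18,18,18,18,18,18,18,18]}'
```

```text
t: 25.07
position: [0.5419, -0.1201, 0.1736]
orientation: [0.706, 0.708, 0.0, 0.0]
wrist_force: [-1.1, 0.5, 0.5]
opening: 0.0207
finger_force: 59.4
```

```bash

python3 -m jog '{"offset":[[0,0,0],[0,0,0],[0,0,0],[0,0,0],[0,0,0],[0,0,0.2],[0,0,0.5],[0,0,0.9],[0,0,1],[0,0,1]],"delta_rot":[[0,0,0],[0,0,0],[0,0,0],[0,0,0],[0,0,0],[0,0,0],[0,0,0],[0,0,0],[0,0,0],[0,0,0]],"fingers":[22,25,30,35,40,40,40,40,40,40]}'
python3 -m jog '{"offset":[[0.2,-0.2,0],[0.4,-0.4,0],[0.6,-0.6,0],[0.65,-0.71,0],[0.65,-0.71,0],[0.65,-0.71,0],[0.65,-0.71,-0.1],[0.65,-0.71,-0.3],[0.65,-0.71,-0.3],[0.65,-0.71,-0.3]],"delta_rot":[[0,0,0.08],[0,0,0.16],[0,0,0.24],[0,0,0.32],[0,0,0.4],[0,0,0.47],[0,0,0.47],[0,0,0.47],[0,0,0.47],[0,0,0.47]],"fingers":[40,40,40,40,40,40,40,40,40,40]}'
python3 - <<'E'
from h import *
print(state()["position"]); c=cam("scene"); t=cam("top")
a=cv2.resize(c[0][110:210,270:350],(480,600),interpolation=cv2.INTER_CUBIC)
b=cv2.resize(t[0][170:230,300:332],(320,600),interpolation=cv2.INTER_CUBIC)
save(np.hstack([a,b]),"m6.png")
for x in blades(t): print(x)
E
```

```text
t: 25.9
position: [0.5438, -0.1207, 0.279]
orientation: [0.706, 0.708, 0.002, 0.004]
wrist_force: [0.4, 0.2, 0.5]
opening: 0.0399
finger_force: 0.0
t: 26.73
position: [0.6055, -0.1903, 0.2402]
orientation: [0.404, 0.915, 0.0, -0.003]
wrist_force: [0.4, -1.3, 0.1]
opening: 0.0401
finger_force: 0.0
[ 0.60545595 -0.19032135  0.2401719 ]
(array([0.67408948, 0.28774069]), np.float64(99.71957397460938), 81.26703643798828, 46.322845458984375)
(array([0.64990979, 0.15094214]), np.float64(62.08787918090821), 83.78494262695312, 45.83839797973633)
(array([0.52110925, 0.38160526]), np.float64(61.666664123535156), 83.91594696044922, 45.92185974121094)
```

View pics/m6.png

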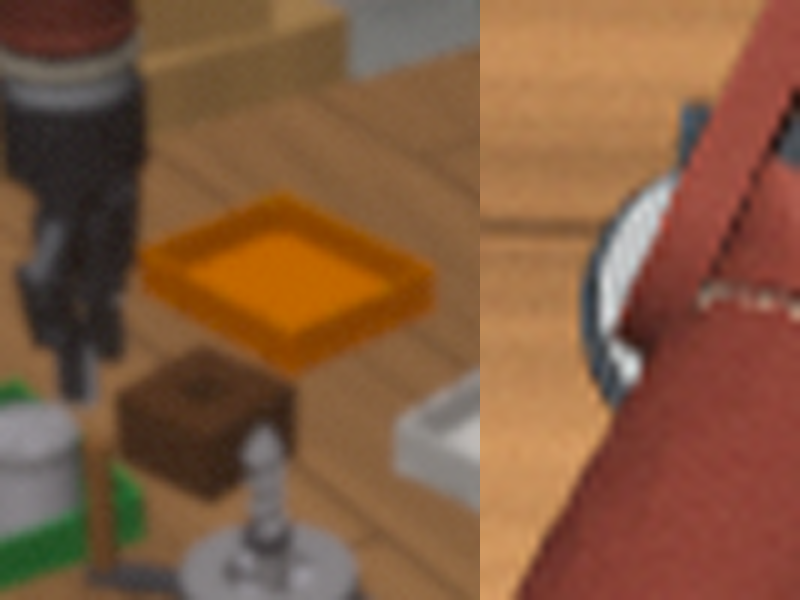

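The bit stands upright in the open chuck at (265,440), with the gripper above the peg (97,410). One blade has been knocked to about (0.674, 0.288), noted for later. Gripping the peg.

```bash

python3 -m jog '{"offset":[[0,0,-0.2],[0,0,-0.4],[0,0,-0.6],[0,0,-0.7],[0,0,-0.7],[0,0,-0.7],[0,0,-0.7],[0,0,-0.7],[0,0,-0.7],[0,0,-0.7]],"delta_rot":[[0,0,0],[0,0,0],[0,0,0],[0,0,0],[0,0,0],[0,0,0],[0,0,0],[0,0,0],[0,0,0],[0,0,0]],"fingers":[40,40,40,40,35,30,25,20,14,12]}'
python3 - <<'E'
from h import *
p=np.array(state()["position"][:2]); a=np.array([.5415,-.1202]); r=p-a
print(p,np.hypot(*r),np.degrees(np.arctan2(r[1],r[0])))
for k in range(4):
    ang0=-28*k; p0=a+np.array([[np.cos(np.radians(ang0)),-np.sin(np.radians(ang0))],[np.sin(np.radians(ang0)),np.cos(np.radians(ang0))]])@r
    out=[]
    for i in range(1,9):
        t=np.radians(ang0-3.5*i); out.append(((a+np.array([[np.cos(t),-np.sin(t)],[np.sin(t),np.cos(t)]])@r-p0)*10).round(3).tolist()+[round(-3.5*i/90,3)])
    print(k,out)
E
```

```text
t: 27.67
position: [0.6064, -0.1928, 0.1758]
orientation: [0.403, 0.915, -0.002, 0.0]
wrist_force: [-6.8, -3.5, 4.5]
opening: 0.0139
finger_force: 58.4
[ 0.60644829 -0.19278944] 0.09740384223419206 -48.17989840316357
0 [[-0.046, -0.038, -0.039], [-0.093, -0.074, -0.078], [-0.143, -0.106, -0.117], [-0.195, -0.136, -0.156], [-0.248, -0.162, -0.194], [-0.303, -0.185, -0.233], [-0.36, -0.204, -0.272], [-0.417, -0.22, -0.311]]
1 [[-0.058, -0.012, -0.039], [-0.117, -0.021, -0.078], [-0.176, -0.027, -0.117], [-0.236, -0.028, -0.156], [-0.295, -0.026, -0.194], [-0.354, -0.021, -0.233], [-0.413, -0.011, -0.272], [-0.471, 0.001, -0.311]]
2 [[-0.057, 0.016, -0.039], [-0.113, 0.036, -0.078], [-0.168, 0.059, -0.117], [-0.221, 0.086, -0.156], [-0.273, 0.115, -0.194], [-0.323, 0.148, -0.233], [-0.37, 0.184, -0.272], [-0.415, 0.223, -0.311]]
3 [[-0.043, 0.041, -0.039], [-0.083, 0.085, -0.078], [-0.121, 0.131, -0.117], [-0.155, 0.18, -0.156], [-0.187, 0.23, -0.194], [-0.215, 0.282, -0.233], [-0.24, 0.336, -0.272], [-0.262, 0.392, -0.311]]
```

```bash

python3 -m jog '{"offset":[[-0.046,-0.038,0],[-0.093,-0.074,0],[-0.143,-0.106,0],[-0.195,-0.136,0],[-0.248,-0.162,0],[-0.303,-0.185,0],[-0.36,-0.204,0],[-0.417,-0.22,0],[-0.417,-0.22,0],[-0.417,-0.22,0]],"delta_rot":[[0,0,-0.039],[0,0,-0.078],[0,0,-0.117],[0,0,-0.156],[0,0,-0.194],[0,0,-0.233],[0,0,-0.272],[0,0,-0.311],[0,0,-0.311],[0,0,-0.311]],"fingers":[12,12,12,12,12,12,12,12,12,12]}'
python3 -m jog '{"offset":[[-0.058,-0.012,0],[-0.117,-0.021,0],[-0.176,-0.027,0],[-0.236,-0.028,0],[-0.295,-0.026,0],[-0.354,-0.021,0],[-0.413,-0.011,0],[-0.471,0.001,0],[-0.471,0.001,0],[-0.471,0.001,0]],"delta_rot":[[0,0,-0.039],[0,0,-0.078],[0,0,-0.117],[0,0,-0.156],[0,0,-0.194],[0,0,-0.233],[0,0,-0.272],[0,0,-0.311],[0,0,-0.311],[0,0,-0.311]],"fingers":[12,12,12,12,12,12,12,12,12,12]}'
```

```text
t: 28.5
position: [0.5654, -0.2139, 0.1758]
orientation: [0.612, 0.791, -0.001, 0.001]
wrist_force: [-4.8, -2.2, 7.0]
opening: 0.0142
finger_force: 59.6
t: 29.33
position: [0.5186, -0.2135, 0.1758]
orientation: [0.785, 0.62, -0.0, 0.001]
wrist_force: [-3.8, -0.7, 7.7]
opening: 0.0143
finger_force: 59.8
```

```bash

python3 -m jog '{"offset":[[-0.057,0.016,0],[-0.113,0.036,0],[-0.168,0.059,0],[-0.221,0.086,0],[-0.273,0.115,0],[-0.3,0.132,0],[-0.323,0.148,0],[-0.323,0.148,0],[-0.323,0.148,0],[-0.323,0.148,0]],"delta_rot":[[0,0,-0.039],[0,0,-0.078],[0,0,-0.117],[0,0,-0.156],[0,0,-0.194],[0,0,-0.213],[0,0,-0.233],[0,0,-0.233],[0,0,-0.233],[0,0,-0.233]],"fingers":[12,12,12,12,12,12,12,12,12,12]}'
python3 -m jog '{"offset":[[-0.025,0.019,0],[-0.047,0.036,0],[-0.07,0.054,0],[-0.092,0.075,0],[-0.092,0.075,0],[-0.092,0.075,0],[-0.092,0.075,0],[-0.092,0.075,0],[-0.092,0.075,0],[-0.092,0.075,0]],"delta_rot":[[0,0,-0.02],[0,0,-0.039],[0,0,-0.058],[0,0,-0.078],[0,0,-0.078],[0,0,-0.078],[0,0,-0.078],[0,0,-0.078],[0,0,-0.078],[0,0,-0.078]],"fingers":[12,12,12,12,12,12,12,12,12,12]}'
```

```text
t: 30.17
position: [0.4871, -0.199, 0.1757]
orientation: [0.884, 0.467, 0.001, 0.002]
wrist_force: [0.4, -2.1, 7.4]
opening: 0.0141
finger_force: 60.0
t: 31.0
position: [0.4781, -0.1918, 0.1758]
orientation: [0.911, 0.412, 0.001, 0.002]
wrist_force: [1.7, -2.9, 5.6]
opening: 0.0141
finger_force: 59.9
```

```bash

python3 -m jog '{"offset":[[-0.024,0.023,0],[-0.048,0.046,0],[-0.07,0.07,0],[-0.093,0.095,0],[-0.093,0.095,0],[-0.093,0.095,0],[-0.093,0.095,0],[-0.093,0.095,0],[-0.093,0.095,0],[-0.093,0.095,0]],"delta_rot":[[0,0,-0.022],[0,0,-0.044],[0,0,-0.067],[0,0,-0.089],[0,0,-0.089],[0,0,-0.089],[0,0,-0.089],[0,0,-0.089],[0,0,-0.089],[0,0,-0.089]],"fingers":[12,12,12,12,12,12,12,12,12,12]}'
```

```text
t: 31.83
position: [0.4691, -0.1826, 0.1757]
orientation: [0.938, 0.348, 0.002, 0.003]
wrist_force: [3.2, -4.2, 3.6]
opening: 0.014
finger_force: 59.8
```

```bash

python3 -m jog '{"offset":[[-0.01,0.013,0],[-0.021,0.026,0],[-0.032,0.039,0],[-0.042,0.052,0],[-0.042,0.052,0],[-0.042,0.052,0],[-0.042,0.052,0],[-0.042,0.052,0],[-0.042,0.052,0],[-0.042,0.052,0]],"delta_rot":[[0,0,-0.011],[0,0,-0.022],[0,0,-0.033],[0,0,-0.044],[0,0,-0.044],[0,0,-0.044],[0,0,-0.044],[0,0,-0.044],[0,0,-0.044],[0,0,-0.044]],"fingers":[12,12,12,12,12,12,12,12,12,12]}'
```

```text
t: 32.67
position: [0.4654, -0.178, 0.1757]
orientation: [0.949, 0.315, 0.002, 0.004]
wrist_force: [5.3, -6.6, 1.2]
opening: 0.0139
finger_force: 59.6
```

```bash

python3 -m jog '{"offset":[[-0.01,0.013,0],[-0.02,0.027,0],[-0.02,0.027,0],[-0.02,0.027,0],[-0.02,0.027,0],[-0.02,0.027,0],[-0.02,0.027,0],[-0.02,0.027,0],[-0.02,0.027,0],[-0.02,0.027,0]],"delta_rot":[[0,0,-0.011],[0,0,-0.022],[0,0,-0.022],[0,0,-0.022],[0,0,-0.022],[0,0,-0.022],[0,0,-0.022],[0,0,-0.022],[0,0,-0.022],[0,0,-0.022]],"fingers":[12,12,12,12,12,12,12,12,12,12]}'
python3 -m jog '{"offset":[[0,0,0],[0,0,0],[0,0,0],[0,0,0],[0,0,0],[0,0,0.2],[0,0,0.5],[0,0,0.9],[0,0,1],[0,0,1]],"delta_rot":[[0,0,0],[0,0,0],[0,0,0],[0,0,0],[0,0,0],[0,0,0],[0,0,0],[0,0,0],[0,0,0],[0,0,0]],"fingers":[20,25,30,35,40,40,40,40,40,40]}'
python3 -c "
from h import *
print(state()['position'],state()['orientation'])"
```

```text
t: 33.5
position: [0.4647, -0.1765, 0.1758]
orientation: [0.955, 0.298, 0.005, 0.006]
wrist_force: [14.0, -14.0, -5.0]
opening: 0.0141
finger_force: 59.5
t: 34.33
position: [0.4627, -0.1739, 0.278]
orientation: [0.955, 0.298, 0.003, 0.003]
wrist_force: [-0.1, -0.1, 0.1]
opening: 0.0403
finger_force: 0.0
[ 0.46267617 -0.173879    0.27802872] [0.95459724 0.29787498 0.00280476 0.0025962 ]
```

```bash

python3 -m jog '{"offset":[[0.1,0.3,0],[0.2,0.6,0],[0.2,1,0],[0.2,1,0],[0.2,1,0],[0.2,1,0],[0.2,1,0],[0.2,1,0],[0.2,1,0],[0.2,1,0]],"delta_rot":[[0,0,-0.07],[0,0,-0.14],[0,0,-0.21],[0,0,-0.28],[0,0,-0.35],[0,0,-0.42],[0,0,-0.5],[0,0,-0.567],[0,0,-0.567],[0,0,-0.567]],"fingers":[30,30,30,30,30,30,30,30,30,30]}'
python3 -m jog '{"offset":[[0.1,0.3,0],[0.2,0.6,0],[0.2,1,0],[0.2,1,0],[0.2,1,0],[0.2,1,0],[0.2,1,0],[0.2,1,0],[0.2,1,0],[0.2,1,0]],"delta_rot":[[0,0,0],[0,0,0],[0,0,0],[0,0,0],[0,0,0],[0,0,0],[0,0,0],[0,0,0],[0,0,0],[0,0,0]],"fingers":[30,30,30,30,30,30,30,30,30,30]}'
python3 -m jog '{"offset":[[0.1,0.3,0],[0.15,0.6,0],[0.15,0.835,0],[0.15,0.835,-0.2],[0.15,0.835,-0.5],[0.15,0.835,-0.8],[0.15,0.835,-0.8],[0.15,0.835,-0.8],[0.15,0.835,-0.8],[0.15,0.835,-0.8]],"delta_rot":[[0,0,0],[0,0,0],[0,0,0],[0,0,0],[0,0,0],[0,0,0],[0,0,0],[0,0,0],[0,0,0],[0,0,0]],"fingers":[30,30,30,30,30,30,30,30,30,30]}'
python3 -c "
from h import *
print(state()['position'],state()['orientation'])"
```

```text
t: 35.17
position: [0.4804, -0.0729, 0.2716]
orientation: [0.99, -0.141, -0.002, -0.0]
wrist_force: [0.3, -0.0, 0.4]
opening: 0.0301
finger_force: 0.0
t: 36.0
position: [0.501, 0.026, 0.2734]
orientation: [0.99, -0.144, 0.0, 0.0]
wrist_force: [-0.3, -0.5, 0.9]
opening: 0.0298
finger_force: 0.0
t: 36.83
position: [0.5174, 0.1101, 0.1961]
orientation: [0.99, -0.143, 0.002, -0.0]
wrist_force: [0.8, -0.1, 0.7]
opening: 0.0299
finger_force: 0.0
[0.51742149 0.11009685 0.19607851] [ 9.89668673e-01 -1.43357872e-01  2.05897792e-03 -4.45061838e-04]
```

```bash

python3 -m jog '{"offset":[[0,0,-0.2],[0,0,-0.4],[0,0,-0.6],[0,0,-0.8],[0,0,-0.9],[0,0,-0.9],[0,0,-0.9],[0,0,-0.9],[0,0,-0.9],[0,0,-0.9]],"delta_rot":[[0,0,0],[0,0,0],[0,0,0],[0,0,0],[0,0,0],[0,0,0],[0,0,0],[0,0,0],[0,0,0],[0,0,0]],"fingers":[30,30,30,30,30,30,25,20,16,16]}'
python3 -m jog '{"offset":[[0,0,0],[0,0,0],[0,0,0],[0,0,0.2],[0,0,0.5],[0,0,0.8],[0,0,1],[0,-0.3,1],[0,-0.6,1],[0,-0.6,1]],"delta_rot":[[0,0,0],[0,0,0],[0,0,0],[0,0,0],[0,0,0],[0,0,0],[0,0,0],[0,0,0],[0,0,0],[0,0,0]],"fingers":[16,16,16,16,16,16,16,16,16,16]}'
```

```text
t: 37.67
position: [0.5175, 0.1104, 0.1056]
orientation: [0.99, -0.143, 0.002, -0.0]
wrist_force: [0.1, 0.1, 4.6]
opening: 0.018
finger_force: 59.1
t: 38.5
position: [0.5163, 0.0471, 0.2044]
orientation: [0.989, -0.145, 0.001, 0.001]
wrist_force: [0.2, 0.4, -1.2]
opening: 0.0181
finger_force: 59.0
```

```bash

python3 -m jog '{"offset":[[0,0,0.2],[0,0,0.5],[0.1,-0.3,0.5],[0.2,-0.6,0.5],[0.2,-1,0.5],[0.2,-1,0.5],[0.2,-1,0.5],[0.2,-1,0.5],[0.2,-1,0.5],[0.2,-1,0.5]],"delta_rot":[[0,0,0.05],[0,0,0.1],[0,0,0.18],[0,0,0.18],[0,0,0.18],[0,0,0.18],[0,0,0.18],[0,0,0.18],[0,0,0.18],[0,0,0.18]],"fingers":[16,16,16,16,16,16,16,16,16,16]}'
python3 -m jog '{"offset":[[0.1,-0.3,0],[0.2,-0.6,0],[0.2,-1,0],[0.2,-1,0],[0.2,-1,0],[0.2,-1,0],[0.2,-1,0],[0.2,-1,0],[0.2,-1,0],[0.2,-1,0]],"delta_rot":[[0,0,0],[0,0,0],[0,0,0],[0,0,0],[0,0,0],[0,0,0],[0,0,0],[0,0,0],[0,0,0],[0,0,0]],"fingers":[16,16,16,16,16,16,16,16,16,16]}'
python3 -m jog '{"offset":[[0.1,-0.3,0],[0.2,-0.6,0],[0.2,-1,0],[0.2,-1,0],[0.2,-1,0],[0.2,-1,0],[0.2,-1,0],[0.2,-1,0],[0.2,-1,0],[0.2,-1,0]],"delta_rot":[[0,0,0],[0,0,0],[0,0,0],[0,0,0],[0,0,0],[0,0,0],[0,0,0],[0,0,0],[0,0,0],[0,0,0]],"fingers":[16,16,16,16,16,16,16,16,16,16]}'
python3 -m jog '{"offset":[[0.1,-0.3,0],[0.2,-0.6,0],[0.2,-1,0],[0.2,-1,0],[0.2,-1,0],[0.2,-1,0],[0.2,-1,0],[0.2,-1,0],[0.2,-1,0],[0.2,-1,0]],"delta_rot":[[0,0,0],[0,0,0],[0,0,0],[0,0,0],[0,0,0],[0,0,0],[0,0,0],[0,0,0],[0,0,0],[0,0,0]],"fingers":[16,16,16,16,16,16,16,16,16,16]}'
python3 -m jog '{"offset":[[0.02,-0.35,0],[0.02,-0.35,0],[0.02,-0.35,0],[0.02,-0.35,-0.2],[0.02,-0.35,-0.5],[0.02,-0.35,-0.8],[0.02,-0.35,-0.8],[0.02,-0.35,-0.8],[0.02,-0.35,-0.8],[0.02,-0.35,-0.8]],"delta_rot":[[0,0,0],[0,0,0],[0,0,0],[0,0,0],[0,0,0],[0,0,0],[0,0,0],[0,0,0],[0,0,0],[0,0,0]],"fingers":[16,16,16,16,16,16,16,16,16,16]}'
```

```text
t: 39.33
position: [0.5358, -0.0485, 0.2532]
orientation: [1.0, -0.001, -0.0, -0.0]
wrist_force: [0.2, 0.9, 0.4]
opening: 0.0181
finger_force: 59.0
t: 40.17
position: [0.556, -0.1488, 0.2535]
orientation: [1.0, -0.002, 0.0, -0.0]
wrist_force: [0.3, -0.2, -0.7]
opening: 0.0181
finger_force: 59.1
t: 41.0
position: [0.5761, -0.2489, 0.2535]
orientation: [1.0, -0.002, 0.0, 0.0]
wrist_force: [-0.5, 0.1, -0.1]
opening: 0.0184
finger_force: 59.2
t: 41.83
position: [0.5961, -0.3489, 0.2536]
orientation: [1.0, -0.002, 0.0, 0.0]
wrist_force: [0.1, -0.0, -0.5]
opening: 0.0185
finger_force: 59.2
t: 42.67
position: [0.5992, -0.3853, 0.1767]
orientation: [1.0, -0.002, 0.002, 0.001]
wrist_force: [-0.5, -0.1, 0.6]
opening: 0.0186
finger_force: 59.2
```

```bash

python3 -m jog '{"offset":[[0,0,-0.2],[0,0,-0.4],[0,0,-0.6],[0,0,-0.75],[0,0,-0.86],[0,0,-0.86],[0,0,-0.86],[0,0,-0.86],[0,0,-0.86],[0,0,-0.86]],"delta_rot":[[0,0,0],[0,0,0],[0,0,0],[0,0,0],[0,0,0],[0,0,0],[0,0,0],[0,0,0],[0,0,0],[0,0,0]],"fingers":[16,16,16,16,16,16,16,18,22,28]}'
python3 -m jog '{"offset":[[0,0,0],[0,0,0],[0,0,0.2],[0,0,0.5],[0,0,0.8],[0,0,1],[0,0,1],[0,0,1],[0,0,1],[0,0,1]],"delta_rot":[[0,0,0],[0,0,0],[0,0,0],[0,0,0],[0,0,0],[0,0,0],[0,0,0],[0,0,0],[0,0,0],[0,0,0]],"fingers":[28,28,28,28,28,28,28,28,28,28]}'
python3 -m jog '{"offset":[[0,0,0.3],[0,0,0.6],[0,0.3,0.6],[0,0.7,0.6],[0,1,0.6],[0,1,0.6],[0,1,0.6],[0,1,0.6],[0,1,0.6],[0,1,0.6]],"delta_rot":[[0,0,0],[0,0,0],[0,0,0],[0,0,0],[0,0,0],[0,0,0],[0,0,0],[0,0,0],[0,0,0],[0,0,0]],"fingers":[28,28,28,28,28,28,28,28,28,28]}'
python3 - <<'E'
from h import *
t=cam("top"); s=cam("scene")
a=cv2.resize(t[0][120:240,165:285],(540,540),interpolation=cv2.INTER_CUBIC)
b=cv2.resize(s[0][155:215,235:264],(261,540),interpolation=cv2.INTER_CUBIC)
save(np.hstack([a,b])[:,:800],"m7.png")
for x in blades(t): print(x)
E
```

```text
t: 43.5
position: [0.5987, -0.3853, 0.089]
orientation: [1.0, -0.002, 0.001, 0.001]
wrist_force: [0.4, 0.1, 1.4]
opening: 0.0277
finger_force: 0.0
t: 44.33
position: [0.5971, -0.3839, 0.1849]
orientation: [1.0, -0.002, -0.002, -0.001]
wrist_force: [-0.7, 0.1, 0.4]
opening: 0.028
finger_force: 0.0
t: 45.17
position: [0.5978, -0.2858, 0.2468]
orientation: [1.0, -0.003, -0.0, -0.0]
wrist_force: [-0.1, 0.3, 0.8]
opening: 0.0282
finger_force: 0.0
(array([0.67408948, 0.28774069]), np.float64(99.71957397460938), 81.26703643798828, 46.322845458984375)
(array([0.64990979, 0.15094214]), np.float64(62.08787918090821), 83.78494262695312, 45.83839797973633)
(array([0.52110925, 0.38160526]), np.float64(61.666664123535156), 83.91594696044922, 45.92185974121094)
```

View pics/m7.png

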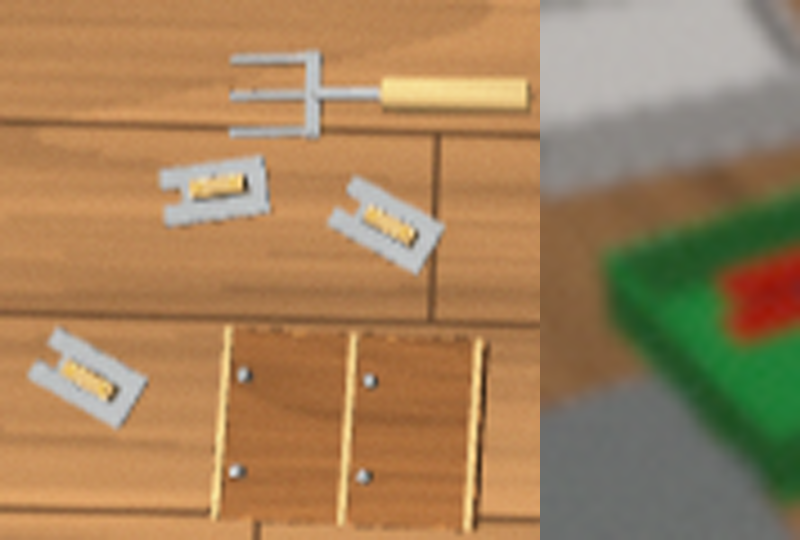

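The clip lies in the green tray (m7 right half, red). Blades are at left crop (215,190), (388,225) and (88,378), and the fork is clear of them. Refining the pins and blades with both views.

```bash
python3 - <<'E'
from h import *
t=cam("top"); s=cam("scene")
p0=np.array([[.5243,.25],[.4492,.2524],[.5216,.1526],[.448,.1551]])
def blob(c,P,r=5):
    u=proj(c,np.r_[P,.034])[0]; x,y=np.round(u).astype(int)
    w=c[0][y-r:y+r+1,x-r:x+r+1].astype(float); sat=w.max(2)-w.min(2); g=np.clip(45-sat,0,None)*(w.mean(2)>60)
    Y,X=np.mgrid[y-r:y+r+1,x-r:x+r+1]; return (X*g).sum()/g.sum(),(Y*g).sum()/g.sum(),(g>0).sum()
Q=[]
for P in p0:
    a=blob(t,P); b=blob(s,P); q=tri(t,a[:2],s,b[:2]); Q.append(q); print(np.round(a,1),np.round(b,1),q.round(4),plane(t,a[:2],.034)[0,:2].round(4),plane(s,b[:2],.034)[0,:2].round(4))
Q=np.array(Q)[:,:2]
# rigid fit of 98x75 grid
G=np.array([[.049,.0375],[.049,-.0375],[-.049,.0375],[-.049,-.0375]])
def fit(Q):
    best=None
    for sg in(1,-1):
        g=G*[1,sg]; m=Q.mean(0); U,_,V=np.linalg.svd((g).T@(Q-m)); R=(U@np.diag([1,np.linalg.det(U@V)])@V).T
        e=np.abs(g@R.T+m-Q).max()
        if best is None or e<best[0]: best=(e,np.degrees(np.arctan2(R[1,0],R[0,0])),g@R.T+m,R[:,0])
    return best
e,a,P,x=fit(Q); print("fit",e,a,P.round(4).tolist()); print("beds",(P-.033*x).round(4).tolist())
hsv=cv2.cvtColor(s[0],cv2.COLOR_RGB2HSV).astype(int); m=((hsv[...,1]<70)&(hsv[...,2]>90)).astype(np.uint8)
for b in blades(t):
    u=proj(s,np.r_[b[0],.006])[0]; k,l,st,ce=cv2.connectedComponentsWithStats(m)
    i=min([j for j in range(1,k) if 60<st[j,4]<900],key=lambda j:np.hypot(*(ce[j]-u)))
    ys,xs=np.nonzero(l==i); q=cv2.minAreaRect((plane(s,np.c_[xs,ys],.005)[:,:2]*1000).astype(np.float32)); print(b,"scene",np.round(q[0],1),np.round(q[1],1),q[2])
E
```

```text
[218.9 203.    8. ] [393.6 276.2  25. ] [0.524  0.2521 0.0306] [0.5236 0.2514] [0.5267 0.2545]
[217.  224.4   7. ] [414.5 266.1  23. ] [0.449  0.2549 0.031 ] [0.4485 0.2545] [0.4521 0.2569]
[246.8 204.3   8. ] [371.7 256.1  22. ] [0.5216 0.1541 0.0307] [0.5212 0.1536] [0.5243 0.1569]
[245.5 225.5   6. ] [392.1 247.1  19. ] [0.4467 0.156  0.0304] [0.4466 0.1554] [0.4498 0.159 ]
fit 0.000646214498901232 88.48285121214768 [[0.5241, 0.2523], [0.4491, 0.2542], [0.5215, 0.1543], [0.4465, 0.1563]]
beds [[0.5232, 0.2193], [0.4483, 0.2213], [0.5206, 0.1213], [0.4457, 0.1233]]
(array([0.67408545, 0.28775479]), np.float64(99.2465991973877), 81.39263916015625, 46.637054443359375) scene [676.3 290.4] [49.7 87.2] 9.26333999633789
(array([0.65008167, 0.15085307]), np.float64(62.1313819885254), 83.79510498046875, 46.180782318115234) scene [651.6 152.1] [88.5 47.6] 62.103515625
(array([0.52110925, 0.38160526]), np.float64(61.666664123535156), 83.91594696044922, 45.92185974121094) scene [522.6 383.3] [87.2 48.4] 61.1498908996582
```

```bash

python3 -m jog '{"offset":[[0.05,0.3,0],[0.1,0.7,0],[0.1,1,0],[0.1,1,0],[0.1,1,0],[0.1,1,0],[0.1,1,0],[0.1,1,0],[0.1,1,0],[0.1,1,0]],"delta_rot":[[0,0,0.07],[0,0,0.14],[0,0,0.21],[0,0,0.28],[0,0,0.35],[0,0,0.42],[0,0,0.49],[0,0,0.56],[0,0,0.63],[0,0,0.69]],"fingers":[28,28,28,28,28,28,28,28,28,28]}'
python3 -m jog '{"offset":[[0.05,0.3,0],[0.1,0.7,0],[0.1,1,0],[0.1,1,0],[0.1,1,0],[0.1,1,0],[0.1,1,0],[0.1,1,0],[0.1,1,0],[0.1,1,0]],"delta_rot":[[0,0,0],[0,0,0],[0,0,0],[0,0,0],[0,0,0],[0,0,0],[0,0,0],[0,0,0],[0,0,0],[0,0,0]],"fingers":[28,28,28,28,28,28,28,28,28,28]}'
python3 -m jog '{"offset":[[0.05,0.3,0],[0.1,0.7,0],[0.1,1,0],[0.1,1,0],[0.1,1,0],[0.1,1,0],[0.1,1,0],[0.1,1,0],[0.1,1,0],[0.1,1,0]],"delta_rot":[[0,0,0],[0,0,0],[0,0,0],[0,0,0],[0,0,0],[0,0,0],[0,0,0],[0,0,0],[0,0,0],[0,0,0]],"fingers":[28,28,28,28,28,28,28,28,28,28]}'
python3 -m jog '{"offset":[[0.05,0.3,0],[0.1,0.7,0],[0.1,1,0],[0.1,1,0],[0.1,1,0],[0.1,1,0],[0.1,1,0],[0.1,1,0],[0.1,1,0],[0.1,1,0]],"delta_rot":[[0,0,0],[0,0,0],[0,0,0],[0,0,0],[0,0,0],[0,0,0],[0,0,0],[0,0,0],[0,0,0],[0,0,0]],"fingers":[28,28,28,28,28,28,28,28,28,28]}'
python3 -m jog '{"offset":[[0.12,0.37,0],[0.12,0.37,0],[0.12,0.37,0],[0.12,0.37,-0.2],[0.12,0.37,-0.5],[0.12,0.37,-0.8],[0.12,0.37,-0.8],[0.12,0.37,-0.8],[0.12,0.37,-0.8],[0.12,0.37,-0.8]],"delta_rot":[[0,0,0],[0,0,0],[0,0,0],[0,0,0],[0,0,0],[0,0,0],[0,0,0],[0,0,0],[0,0,0],[0,0,0]],"fingers":[28,28,28,28,28,28,28,28,28,28]}' | head -3
python3 - <<'E'
from h import *
t=cam("top")
print(state()["position"],state()["orientation"])
for x in blades(t): print(x)
E
```

```text
t: 46.2
position: [0.608, -0.185, 0.2475]
orientation: [0.857, 0.516, 0.0, 0.0]
wrist_force: [-0.4, -0.3, -0.5]
opening: 0.0279
finger_force: 0.0
t: 47.03
position: [0.618, -0.0855, 0.2474]
orientation: [0.858, 0.513, -0.0, -0.0]
wrist_force: [0.2, -0.1, -0.0]
opening: 0.0281
finger_force: 0.0
t: 47.87
position: [0.628, 0.0145, 0.2474]
orientation: [0.858, 0.513, -0.0, 0.0]
wrist_force: [-0.7, -0.1, -0.2]
opening: 0.0278
finger_force: 0.0
t: 48.7
position: [0.638, 0.1145, 0.2475]
orientation: [0.858, 0.513, 0.0, 0.0]
wrist_force: [-0.6, -0.1, 0.4]
opening: 0.0284
finger_force: 0.0
t: 49.53
position: [0.6514, 0.1522, 0.1705]
orientation: [0.858, 0.514, 0.002, 0.001]
[0.65147241 0.15224585 0.17055759] [0.85792922 0.51376243 0.00215507 0.00098745]
(array([0.52110925, 0.38160526]), np.float64(61.666664123535156), 83.91594696044922, 45.92185974121094)
```

```bash

python3 -m jog '{"offset":[[0,0,-0.2],[0,0,-0.4],[0,0,-0.6],[0,0,-0.75],[0,0,-0.84],[0,0,-0.84],[0,0,-0.84],[0,0,-0.84],[0,0,-0.84],[0,0,-0.84]],"delta_rot":[[0,0,0],[0,0,0],[0,0,0],[0,0,0],[0,0,0],[0,0,0],[0,0,0],[0,0,0],[0,0,0],[0,0,0]],"fingers":[28,28,28,28,28,28,24,20,14,10]}'
python3 -m jog '{"offset":[[0,0,0],[0,0,0],[0,0,0],[0,0,0.1],[0,0,0.3],[0,0,0.6],[0,0,0.6],[0,0,0.6],[0,0,0.6],[0,0,0.6]],"delta_rot":[[0,0,0],[0,0,0],[0,0,0],[0,0,0],[0,0,0.07],[0,0,0.14],[0,0,0.21],[0,0,0.296],[0,0,0.296],[0,0,0.296]],"fingers":[10,10,10,10,10,10,10,10,10,10]}'
python3 -c "
from h import *
print(state()['position'],state()['orientation'])"
```

```text
t: 50.42
position: [0.6512, 0.1524, 0.0855]
orientation: [0.858, 0.514, 0.001, 0.001]
wrist_force: [-0.2, -0.0, 4.0]
opening: 0.0122
finger_force: 60.4
t: 51.25
position: [0.6494, 0.1523, 0.1429]
orientation: [0.717, 0.697, -0.001, -0.0]
wrist_force: [-0.9, -0.3, -2.5]
opening: 0.012
finger_force: 59.7
[0.64938924 0.1522629  0.14294644] [ 7.17286696e-01  6.96777839e-01 -5.02543601e-04 -4.32295918e-04]
```

```bash

python3 -m jog '{"offset":[[-0.2,-0.05,0.05],[-0.5,-0.1,0.05],[-0.8,-0.15,0.05],[-1,-0.15,0.05],[-1,-0.15,0.05],[-1,-0.15,0.05],[-1,-0.15,0.05],[-1,-0.15,0.05],[-1,-0.15,0.05],[-1,-0.15,0.05]],"delta_rot":[[0,0,0],[0,0,0],[0,0,0],[0,0,0],[0,0,0],[0,0,0],[0,0,0],[0,0,0],[0,0,0],[0,0,0]],"fingers":[10,10,10,10,10,10,10,10,10,10]}'
python3 -m jog '{"offset":[[-0.1,-0.15,0],[-0.2,-0.15,0],[-0.3,-0.15,0],[-0.305,-0.15,0],[-0.305,-0.15,0],[-0.305,-0.15,0],[-0.305,-0.15,0],[-0.305,-0.15,0],[-0.305,-0.15,0],[-0.305,-0.15,0]],"delta_rot":[[0,0,0],[0,0,0],[0,0,0],[0,0,0],[0,0,0],[0,0,0],[0,0,0],[0,0,0],[0,0,0],[0,0,0]],"fingers":[10,10,10,10,10,10,10,10,10,10]}'
python3 - <<'E'
from h import *
p=np.array(state()["position"]); print(p); s=cam("scene")
save(s[0],"m8.png",(335,195,435,290),6)
x=np.array([.0265,.9996,0]);yv=np.array([-.9996,.0265,0]); mid=np.r_[p[:2],p[2]-.0855]-.0014*x
for n,q in(("notch bottom L/R top",[mid+.026*x+k*.007*yv+[0,0,.006] for k in(1,-1)]),("tips",[mid+.042*x+k*.023*yv+[0,0,.006] for k in(1,-1)]),("pin top",[[.5215,.1543,.041]])):
    print(n,((proj(s,q)-[334.5,194.5])*6).round(1).tolist())
E
```

```text
t: 52.08
position: [0.5508, 0.1373, 0.1485]
orientation: [0.717, 0.698, 0.0, 0.0]
wrist_force: [1.0, -0.2, -1.5]
opening: 0.0124
finger_force: 59.8
t: 52.92
position: [0.5197, 0.1223, 0.1484]
orientation: [0.716, 0.698, 0.0, 0.0]
wrist_force: [0.2, 0.6, -2.0]
opening: 0.0121
finger_force: 59.8
[0.51970226 0.12233307 0.14843545]
notch bottom L/R top [[232.0, 294.4], [208.3, 304.6]]
tips [[279.5, 300.8], [201.4, 335.2]]
pin top [[225.3, 353.7]]
```

View pics/m8.png

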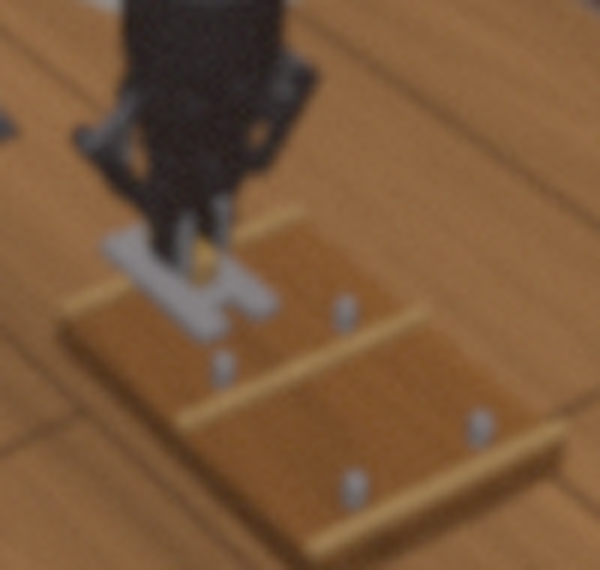

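The held blade's prong tips (278,303) and (207,338) and the pin top (224,354) all match predictions to about 1 mm. Lowering.

```bash

python3 -m jog '{"offset":[[0.008,0,-0.04],[0.008,0,-0.08],[0.008,0,-0.12],[0.008,0,-0.16],[0.008,0,-0.2],[0.008,0,-0.24],[0.008,0,-0.28],[0.008,0,-0.28],[0.008,0,-0.28],[0.008,0,-0.28]],"delta_rot":[[0,0,0],[0,0,0],[0,0,0],[0,0,0],[0,0,0],[0,0,0],[0,0,0],[0,0,0],[0,0,0],[0,0,0]],"fingers":[10,10,10,10,10,10,10,10,10,10]}'
python3 -m jog '{"offset":[[0,0,-0.02],[0,0,-0.04],[0,0,-0.06],[0,0,-0.08],[0,0,-0.1],[0,0,-0.1],[0,0,-0.1],[0,0,-0.1],[0,0,-0.1],[0,0,-0.1]],"delta_rot":[[0,0,0],[0,0,0],[0,0,0],[0,0,0],[0,0,0],[0,0,0],[0,0,0],[0,0,0],[0,0,0],[0,0,0]],"fingers":[10,10,10,10,10,10,10,10,10,10]}'
```

```text
t: 53.8
position: [0.5204, 0.1223, 0.1205]
orientation: [0.716, 0.698, 0.0, 0.0]
wrist_force: [-0.3, 0.3, -0.8]
opening: 0.0123
finger_force: 59.8
t: 54.63
position: [0.5204, 0.1223, 0.1106]
orientation: [0.716, 0.698, 0.0, 0.0]
wrist_force: [-0.1, -0.2, -1.5]
opening: 0.0121
finger_force: 59.8
```

```bash

python3 -m jog '{"offset":[[0,0,-0.01],[0,0,-0.015],[0,0,-0.02],[0,0,-0.02],[0,0,-0.02],[0,0,-0.02],[0,0,-0.02],[0,0,-0.02],[0,0,-0.02],[0,0,-0.02]],"delta_rot":[[0,0,0],[0,0,0],[0,0,0],[0,0,0],[0,0,0],[0,0,0],[0,0,0],[0,0,0],[0,0,0],[0,0,0]],"fingers":[10,10,10,10,10,10,10,10,10,10]}'
```

```text
t: 55.47
position: [0.5206, 0.1223, 0.1095]
orientation: [0.716, 0.698, 0.0, 0.0]
wrist_force: [-3.2, -0.5, 6.0]
opening: 0.0122
finger_force: 60.7
```

```bash

python3 -m jog '{"offset":[[0,0,0.01],[0,0,0.01],[0,0,0.01],[0,0,0.01],[0,0,0.01],[0,0,0.2],[0,0,0.5],[0,0,0.8],[0,0,1],[0,0,1]],"delta_rot":[[0,0,0],[0,0,0],[0,0,0],[0,0,0],[0,0,0],[0,0,0],[0,0,0],[0,0,0],[0,0,0],[0,0,0]],"fingers":[15,20,24,26,26,26,26,26,26,26]}'
python3 -m jog '{"offset":[[0.2,0.2,0],[0.5,0.5,0],[0.8,0.85,0],[0.8,0.85,0],[0.8,0.85,0],[0.8,0.85,0],[0.8,0.85,0],[0.8,0.85,0],[0.8,0.85,0],[0.8,0.85,0]],"delta_rot":[[0,0,0.06],[0,0,0.119],[0,0,0.119],[0,0,0.119],[0,0,0.119],[0,0,0.119],[0,0,0.119],[0,0,0.119],[0,0,0.119],[0,0,0.119]],"fingers":[26,26,26,26,26,26,26,26,26,26]}'
python3 - <<'E'
from h import *
s=cam("scene");t=cam("top"); print(state()["position"])
for b in blades(t): print("top",b)
hsv=cv2.cvtColor(s[0],cv2.COLOR_RGB2HSV).astype(int); m=((hsv[...,1]<70)&(hsv[...,2]>90)).astype(np.uint8)
k,l,st,ce=cv2.connectedComponentsWithStats(m)
for P,z in(([.5206,.1213,.030],.030),([.6745,.288,.006],.005),([.5214,.382,.006],.005)):
    u=proj(s,P)[0]
    i=min([j for j in range(1,k) if 60<st[j,4]<900],key=lambda j:np.hypot(*(ce[j]-u)))
    ys,xs=np.nonzero(l==i); q=cv2.minAreaRect((plane(s,np.c_[xs,ys],z)[:,:2]*1000).astype(np.float32)); print("scene",np.round(q[0],1),np.round(q[1],1),q[2])
E
```

```text
t: 56.3
position: [0.5231, 0.1226, 0.2143]
orientation: [0.716, 0.698, 0.004, 0.003]
wrist_force: [1.0, -0.1, 0.4]
opening: 0.026
finger_force: 0.0
t: 57.13
position: [0.6, 0.2066, 0.2087]
orientation: [0.648, 0.761, 0.0, 0.0]
wrist_force: [0.1, 2.1, -0.0]
opening: 0.026
finger_force: 0.0
[0.60011882 0.20686865 0.2087288 ]
top (array([0.52162665, 0.12405358]), np.float64(88.3483123779297), 84.67623138427734, 47.421749114990234)
scene [522.3 126.8] [80.7 50. ] 89.27239990234375
scene [676.5 290.5] [49.8 87.6] 9.654240608215332
scene [522.8 383.3] [87.1 48.3] 61.358642578125
```

```bash

python3 -m jog '{"offset":[[0.3,0.3,0],[0.6,0.6,0],[0.743,0.816,0],[0.743,0.816,0],[0.743,0.816,-0.2],[0.743,0.816,-0.5],[0.743,0.816,-0.7],[0.743,0.816,-0.7],[0.743,0.816,-0.7],[0.743,0.816,-0.7]],"delta_rot":[[0,0,0],[0,0,0],[0,0,0],[0,0,0],[0,0,0],[0,0,0],[0,0,0],[0,0,0],[0,0,0],[0,0,0]],"fingers":[26,26,26,26,26,26,26,26,26,26]}'
python3 -m jog '{"offset":[[0,0,-0.15],[0,0,-0.3],[0,0,-0.45],[0,0,-0.54],[0,0,-0.54],[0,0,-0.54],[0,0,-0.54],[0,0,-0.54],[0,0,-0.54],[0,0,-0.54]],"delta_rot":[[0,0,0],[0,0,0],[0,0,0],[0,0,0],[0,0,0],[0,0,0],[0,0,0],[0,0,0],[0,0,0],[0,0,0]],"fingers":[26,26,26,26,26,26,24,20,14,10]}'
python3 -m jog '{"offset":[[0,0,0],[0,0,0],[0,0,0],[0,0,0.1],[0,0,0.3],[0,0,0.63],[0,0,0.63],[0,0,0.63],[0,0,0.63],[0,0,0.63]],"delta_rot":[[0,0,0],[0,0,0],[0,0,0],[0,0,0],[0,0,-0.05],[0,0,-0.121],[0,0,-0.121],[0,0,-0.121],[0,0,-0.121],[0,0,-0.121]],"fingers":[10,10,10,10,10,10,10,10,10,10]}'
```

```text
t: 58.07
position: [0.6752, 0.2888, 0.1402]
orientation: [0.648, 0.761, 0.001, 0.001]
wrist_force: [-0.6, 0.7, 0.5]
opening: 0.0263
finger_force: 0.0
t: 58.9
position: [0.6754, 0.2891, 0.0859]
orientation: [0.648, 0.762, 0.001, 0.001]
wrist_force: [-0.3, 0.9, 2.4]
opening: 0.012
finger_force: 60.6
t: 59.73
position: [0.6733, 0.2884, 0.1448]
orientation: [0.717, 0.697, -0.002, -0.001]
wrist_force: [0.3, 0.0, -1.7]
opening: 0.012
finger_force: 60.1
```

```bash

python3 -m jog '{"offset":[[-0.2,-0.1,0],[-0.5,-0.25,0],[-0.8,-0.35,0],[-0.8,-0.35,0],[-0.8,-0.35,0],[-0.8,-0.35,0],[-0.8,-0.35,0],[-0.8,-0.35,0],[-0.8,-0.35,0],[-0.8,-0.35,0]],"delta_rot":[[0,0,0],[0,0,0],[0,0,0],[0,0,0],[0,0,0],[0,0,0],[0,0,0],[0,0,0],[0,0,0],[0,0,0]],"fingers":[10,10,10,10,10,10,10,10,10,10]}'
python3 -m jog '{"offset":[[-0.2,-0.1,0],[-0.5,-0.25,0],[-0.72,-0.35,0],[-0.72,-0.35,0],[-0.72,-0.35,0],[-0.72,-0.35,0],[-0.72,-0.35,0],[-0.72,-0.35,0],[-0.72,-0.35,0],[-0.72,-0.35,0]],"delta_rot":[[0,0,0],[0,0,0],[0,0,0],[0,0,0],[0,0,0],[0,0,0],[0,0,0],[0,0,0],[0,0,0],[0,0,0]],"fingers":[10,10,10,10,10,10,10,10,10,10]}'
python3 - <<'E'
from h import *
s=cam("scene"); p=state()["position"]; print(p)
# held blade vs pin 1 in scene: outline centre at its height
hsv=cv2.cvtColor(s[0],cv2.COLOR_RGB2HSV).astype(int)
c=proj(s,[p[0],p[1]+.02,p[2]-.08])[0]; m=((hsv[...,1]<70)&(hsv[...,2]>90)).astype(np.uint8); k,l,st,ce=cv2.connectedComponentsWithStats(m)
i=min([j for j in range(1,k) if 60<st[j,4]<900],key=lambda j:np.hypot(*(ce[j]-c)));ys,xs=np.nonzero(l==i)
q=cv2.minAreaRect((plane(s,np.c_[xs,ys],p[2]-.0805)[:,:2]*1000).astype(np.float32)); print(np.round(q[0],1),np.round(q[1],1),q[2])
E
```

```text
t: 60.57
position: [0.5953, 0.2541, 0.1476]
orientation: [0.717, 0.697, 0.0, 0.0]
wrist_force: [0.2, 0.2, -1.8]
opening: 0.0121
finger_force: 60.1
t: 61.4
position: [0.5232, 0.2191, 0.1475]
orientation: [0.717, 0.697, 0.0, 0.0]
wrist_force: [0.0, 0.7, -2.0]
opening: 0.0121
finger_force: 60.1
[0.52294457 0.21901716 0.14738462]
[542.3 192.6] [ 60.  159.7] 20.200496673583984
```

```bash

python3 -m jog '{"offset":[[0,0,-0.05],[0,0,-0.1],[0,0,-0.15],[0,0,-0.2],[0,0,-0.25],[0,0,-0.3],[0,0,-0.34],[0,0,-0.36],[0,0,-0.36],[0,0,-0.36]],"delta_rot":[[0,0,0],[0,0,0],[0,0,0],[0,0,0],[0,0,0],[0,0,0],[0,0,0],[0,0,0],[0,0,0],[0,0,0]],"fingers":[10,10,10,10,10,10,10,10,10,10]}'
python3 -m jog '{"offset":[[0,0,-0.01],[0,0,-0.015],[0,0,-0.02],[0,0,-0.02],[0,0,-0.02],[0,0,-0.02],[0,0,-0.02],[0,0,-0.02],[0,0,-0.02],[0,0,-0.02]],"delta_rot":[[0,0,0],[0,0,0],[0,0,0],[0,0,0],[0,0,0],[0,0,0],[0,0,0],[0,0,0],[0,0,0],[0,0,0]],"fingers":[10,10,10,10,10,10,10,10,10,10]}'
```

```text
t: 62.28
position: [0.5226, 0.2189, 0.1114]
orientation: [0.718, 0.697, -0.0, -0.0]
wrist_force: [0.4, 0.9, -2.2]
opening: 0.0124
finger_force: 60.0
t: 63.12
position: [0.5228, 0.2189, 0.1098]
orientation: [0.718, 0.697, 0.0, 0.0]
wrist_force: [-1.9, -0.2, 3.4]
opening: 0.0122
finger_force: 60.7
```

```bash

python3 -m jog '{"offset":[[0,0,0.01],[0,0,0.01],[0,0,0.01],[0,0,0.01],[0,0,0.01],[0,0,0.2],[0,0,0.5],[0,0,0.8],[0,0,1],[0,0,1]],"delta_rot":[[0,0,0],[0,0,0],[0,0,0],[0,0,0],[0,0,0],[0,0,0],[0,0,0],[0,0,0],[0,0,0],[0,0,0]],"fingers":[15,20,24,26,26,26,26,26,26,26]}'
python3 -m jog '{"offset":[[0,0.2,0],[-0.01,0.5,0],[-0.01,0.8,0],[-0.01,1,0],[-0.01,1,0],[-0.01,1,0],[-0.01,1,0],[-0.01,1,0],[-0.01,1,0],[-0.01,1,0]],"delta_rot":[[0,0,-0.06],[0,0,-0.12],[0,0,-0.18],[0,0,-0.24],[0,0,-0.297],[0,0,-0.297],[0,0,-0.297],[0,0,-0.297],[0,0,-0.297],[0,0,-0.297]],"fingers":[26,26,26,26,26,26,26,26,26,26]}'
python3 - <<'E'
from h import *
t=cam("top"); print(state()["position"])
for b in blades(t): print("top",b, (b[0]-(b[0]-[.411,-.082])*.0174).round(4))
E
```

```text
t: 63.95
position: [0.5253, 0.2197, 0.2156]
orientation: [0.717, 0.697, 0.005, 0.002]
wrist_force: [1.0, 0.3, 0.3]
opening: 0.0261
finger_force: 0.0
t: 64.78
position: [0.5217, 0.3183, 0.2092]
orientation: [0.859, 0.512, -0.0, -0.0]
wrist_force: [0.8, -0.1, -1.7]
opening: 0.0261
finger_force: 0.0
[0.52168598 0.31833062 0.20934063]
top (array([0.52473761, 0.22402914]), np.float64(91.23219406604767), 82.91720581054688, 46.73919677734375) [0.5228 0.2187]
top (array([0.52135504, 0.12405996]), np.float64(88.3912124633789), 84.64974975585938, 46.9262809753418) [0.5194 0.1205]
```

```bash

python3 -m jog '{"offset":[[0,0.3,0],[0,0.633,0],[0,0.633,0],[0,0.633,-0.1],[0,0.633,-0.3],[0,0.633,-0.5],[0,0.633,-0.7],[0,0.633,-0.7],[0,0.633,-0.7],[0,0.633,-0.7]],"delta_rot":[[0,0,0],[0,0,0],[0,0,0],[0,0,0],[0,0,0],[0,0,0],[0,0,0],[0,0,0],[0,0,0],[0,0,0]],"fingers":[26,26,26,26,26,26,26,26,26,26]}'
python3 -m jog '{"offset":[[0,0,-0.15],[0,0,-0.3],[0,0,-0.45],[0,0,-0.54],[0,0,-0.54],[0,0,-0.54],[0,0,-0.54],[0,0,-0.54],[0,0,-0.54],[0,0,-0.54]],"delta_rot":[[0,0,0],[0,0,0],[0,0,0],[0,0,0],[0,0,0],[0,0,0],[0,0,0],[0,0,0],[0,0,0],[0,0,0]],"fingers":[26,26,26,26,26,26,24,20,14,10]}'
python3 -m jog '{"offset":[[0,0,0],[0,0,0],[0,0,0],[0,0,0.1],[0,0,0.3],[0,0,0.63],[0,0,0.63],[0,0,0.63],[0,0,0.63],[0,0,0.63]],"delta_rot":[[0,0,0],[0,0,0],[0,0,0],[0,0,0.06],[0,0,0.12],[0,0,0.18],[0,0,0.24],[0,0,0.3],[0,0,0.3],[0,0,0.3]],"fingers":[10,10,10,10,10,10,10,10,10,10]}'
```

```text
t: 65.67
position: [0.5221, 0.3817, 0.1402]
orientation: [0.859, 0.512, 0.0, 0.0]
wrist_force: [-0.2, -0.3, -0.5]
opening: 0.0258
finger_force: 0.0
t: 66.5
position: [0.5222, 0.3826, 0.0867]
orientation: [0.859, 0.512, 0.001, -0.0]
wrist_force: [-1.7, -0.4, 2.9]
opening: 0.0118
finger_force: 60.3
t: 67.33
position: [0.521, 0.3818, 0.1473]
orientation: [0.717, 0.697, -0.001, -0.0]
wrist_force: [0.9, 0.4, -1.4]
opening: 0.0124
finger_force: 59.8
```

```bash

python3 -m jog '{"offset":[[-0.2,-0.2,0],[-0.4,-0.5,0],[-0.4,-0.8,0],[-0.4,-0.8,0],[-0.4,-0.8,0],[-0.4,-0.8,0],[-0.4,-0.8,0],[-0.4,-0.8,0],[-0.4,-0.8,0],[-0.4,-0.8,0]],"delta_rot":[[0,0,0],[0,0,0],[0,0,0],[0,0,0],[0,0,0],[0,0,0],[0,0,0],[0,0,0],[0,0,0],[0,0,0]],"fingers":[10,10,10,10,10,10,10,10,10,10]}'
python3 -m jog '{"offset":[[-0.2,-0.2,0],[-0.335,-0.5,0],[-0.335,-0.805,0],[-0.335,-0.805,0],[-0.335,-0.805,0],[-0.335,-0.805,0],[-0.335,-0.805,0],[-0.335,-0.805,0],[-0.335,-0.805,0],[-0.335,-0.805,0]],"delta_rot":[[0,0,0],[0,0,0],[0,0,0],[0,0,0],[0,0,0],[0,0,0],[0,0,0],[0,0,0],[0,0,0],[0,0,0]],"fingers":[10,10,10,10,10,10,10,10,10,10]}'
```

```text
t: 68.17
position: [0.4817, 0.3027, 0.1483]
orientation: [0.716, 0.698, -0.0, -0.0]
wrist_force: [-0.1, 0.3, -1.1]
opening: 0.0121
finger_force: 59.7
t: 69.0
position: [0.4482, 0.2222, 0.1484]
orientation: [0.716, 0.699, -0.0, -0.0]
wrist_force: [-0.5, -1.3, -2.0]
opening: 0.0117
finger_force: 59.7
```

```bash

python3 -m jog '{"offset":[[0,-0.005,-0.05],[0,-0.005,-0.1],[0,-0.005,-0.15],[0,-0.005,-0.2],[0,-0.005,-0.25],[0,-0.005,-0.3],[0,-0.005,-0.34],[0,-0.005,-0.36],[0,-0.005,-0.36],[0,-0.005,-0.36]],"delta_rot":[[0,0,0],[0,0,0],[0,0,0],[0,0,0],[0,0,0],[0,0,0],[0,0,0],[0,0,0],[0,0,0],[0,0,0]],"fingers":[10,10,10,10,10,10,10,10,10,10]}'
python3 -m jog '{"offset":[[0,0,-0.01],[0,0,-0.02],[0,0,-0.025],[0,0,-0.025],[0,0,-0.025],[0,0,-0.025],[0,0,-0.025],[0,0,-0.025],[0,0,-0.025],[0,0,-0.025]],"delta_rot":[[0,0,0],[0,0,0],[0,0,0],[0,0,0],[0,0,0],[0,0,0],[0,0,0],[0,0,0],[0,0,0],[0,0,0]],"fingers":[10,10,10,10,10,10,10,10,10,10]}'
```

```text
t: 69.83
position: [0.4481, 0.2212, 0.1123]
orientation: [0.716, 0.698, -0.0, -0.0]
wrist_force: [-0.2, 0.7, -2.1]
opening: 0.0121
finger_force: 59.8
t: 70.67
position: [0.4485, 0.2213, 0.1106]
orientation: [0.716, 0.698, 0.0, 0.0]
wrist_force: [-2.7, -0.4, 4.8]
opening: 0.012
finger_force: 60.6
```

```bash

python3 -m jog '{"offset":[[0,0,0.01],[0,0,0.01],[0,0,0.01],[0,0,0.01],[0,0,0.01],[0,0,0.2],[0,0,0.5],[0,0,0.8],[0,0,1],[0,0,1]],"delta_rot":[[0,0,0],[0,0,0],[0,0,0],[0,0,0],[0,0,0],[0,0,0],[0,0,0],[0,0,0],[0,0,0],[0,0,0]],"fingers":[15,20,24,26,26,26,26,26,26,26]}' | head -3
python3 -m jog '{"offset":[[-0.2,0.2,0],[-0.4,0.5,0],[-0.4,0.8,0],[-0.4,1,0.5],[-0.4,1,0.5],[-0.4,1,0.5],[-0.4,1,0.5],[-0.4,1,0.5],[-0.4,1,0.5],[-0.4,1,0.5]],"delta_rot":[[0,0,0],[0,0,0],[0,0,0],[0,0,0],[0,0,0],[0,0,0],[0,0,0],[0,0,0],[0,0,0],[0,0,0]],"fingers":[26,26,26,26,26,26,26,26,26,26]}' | head -3
python3 -m jog '{"offset":[[-0.2,0.2,0],[-0.3,0.5,0],[-0.3,0.8,0],[-0.3,1,0],[-0.3,1,0],[-0.3,1,0],[-0.3,1,0],[-0.3,1,0],[-0.3,1,0],[-0.3,1,0]],"delta_rot":[[0,0,0],[0,0,0],[0,0,0],[0,0,0],[0,0,0],[0,0,0],[0,0,0],[0,0,0],[0,0,0],[0,0,0]],"fingers":[26,26,26,26,26,26,26,26,26,26]}' | head -3
python3 - <<'E'
from h import *
t=cam("top"); s=cam("scene")
for b in blades(t): print("top",b, (b[0]-(b[0]-[.411,-.082])*.0174).round(4))
a=cv2.resize(t[0][180:245,205:275],(420,390),interpolation=cv2.INTER_CUBIC)
b=cv2.resize(s[0][145:240,250:342],(378,390),interpolation=cv2.INTER_CUBIC)
c=cv2.resize(s[0][200:290,335:435],(420,378),interpolation=cv2.INTER_CUBIC)
c2=cv2.resize(t[0][160:225,305:418],(378,218),interpolation=cv2.INTER_CUBIC)
im=np.zeros((768,798,3),np.uint8); im[:390,:420]=a; im[:390,420:798]=b; im[390:,:420]=c; im[390:608,420:798]=c2
save(cv2.resize(im,(623,600),interpolation=cv2.INTER_AREA),"m9.png")
E
```

```text
t: 71.5
position: [0.4506, 0.2221, 0.2156]
orientation: [0.716, 0.698, 0.004, 0.002]
t: 72.33
position: [0.4078, 0.3201, 0.2582]
orientation: [0.716, 0.698, -0.001, -0.0]
t: 73.17
position: [0.3783, 0.4204, 0.2599]
orientation: [0.716, 0.698, -0.0, 0.0]
top (array([0.52324902, 0.22421155]), np.float64(88.07005310058594), 85.10301208496094, 47.04710006713867) [0.5213 0.2189]
top (array([0.52144067, 0.12394717]), np.float64(88.3483123779297), 84.89969635009766, 47.05595397949219) [0.5195 0.1204]
top (array([0.44954099, 0.22582573]), np.float64(91.14848041534424), 84.95858001708984, 46.248382568359375) [0.4489 0.2205]
```

View pics/m9.png

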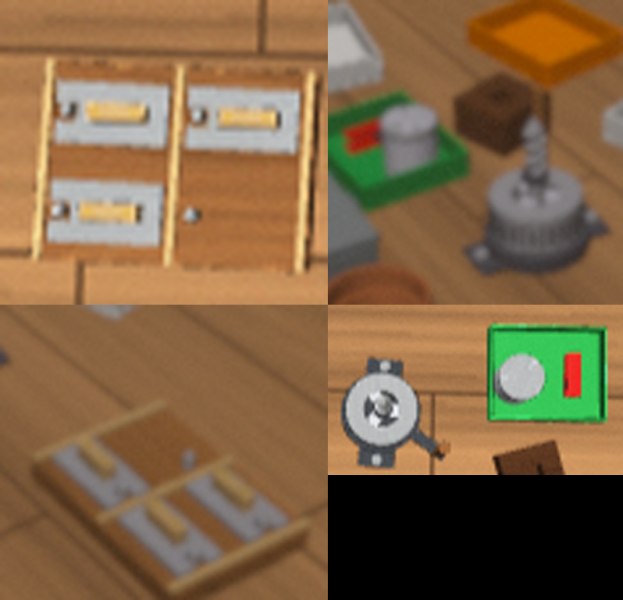

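```bash
python3 - <<'E'
from h import *
t=cam("top"); a=np.array([.5415,-.1202])
P=plane(t,(347.9-.5,215.5-.5),.132)[0,:2]; r=P-a; print(P,np.hypot(*r),np.degrees(np.arctan2(r[1],r[0])))
for d in(-143,-135,-125,-115): 
    for z in(.06,.132): print(d,z,proj(t,[a[0]+.095*np.cos(np.radians(d)),a[1]+.095*np.sin(np.radians(d)),z]).round(1), end=" ")
hsv=cv2.cvtColor(t[0],cv2.COLOR_RGB2HSV).astype(int); sub=hsv[200:225,330:360]; 
ys,xs=np.nonzero((sub[...,2]<130)&(sub[...,1]>90)); print("\ndark brown",xs.mean()+330,ys.mean()+200,len(xs),xs.max()+330,ys.max()+200)
E
```

```text
[ 0.48506256 -0.1923335 ] 0.09158835145341793 -128.03971939993286
-143 0.06 [[341.2 221.7]] -143 0.132 [[342.8 220.8]] -135 0.06 [[344.1 219.3]] -135 0.132 [[345.8 218.2]] -125 0.06 [[347.2 215.7]] -125 0.132 [[349.1 214.4]] -115 0.06 [[349.6 211.6]] -115 0.132 [[351.7 210.1]] 
dark brown 344.2972972972973 212.48648648648648 37 349 224
```

All three blades sit over their pins, and tin and clip are in the tray with the bit upright. The peg, though, is now at about −128° rather than the −143° where I left it, so it sprang back to roughly v = 1.39. I'll re-tighten and release with less load, to be sure of the squeeze.

```bash

python3 -m jog '{"offset":[[0.1,-0.3,0],[0.2,-0.6,0],[0.35,-1,0],[0.35,-1,0],[0.35,-1,0],[0.35,-1,0],[0.35,-1,0],[0.35,-1,0],[0.35,-1,0],[0.35,-1,0]],"delta_rot":[[0,0,-0.06],[0,0,-0.12],[0,0,-0.18],[0,0,-0.24],[0,0,-0.3],[0,0,-0.36],[0,0,-0.405],[0,0,-0.405],[0,0,-0.405],[0,0,-0.405]],"fingers":[40,40,40,40,40,40,40,40,40,40]}' | sed -n 2p
python3 -m jog '{"offset":[[0.1,-0.3,0],[0.2,-0.6,0],[0.35,-1,0],[0.35,-1,0],[0.35,-1,0],[0.35,-1,0],[0.35,-1,0],[0.35,-1,0],[0.35,-1,0],[0.35,-1,0]],"delta_rot":[[0,0,0],[0,0,0],[0,0,0],[0,0,0],[0,0,0],[0,0,0],[0,0,0],[0,0,0],[0,0,0],[0,0,0]],"fingers":[40,40,40,40,40,40,40,40,40,40]}' | sed -n 2p
python3 -m jog '{"offset":[[0.1,-0.3,0],[0.2,-0.6,0],[0.35,-1,0],[0.35,-1,0],[0.35,-1,0],[0.35,-1,0],[0.35,-1,0],[0.35,-1,0],[0.35,-1,0],[0.35,-1,0]],"delta_rot":[[0,0,0],[0,0,0],[0,0,0],[0,0,0],[0,0,0],[0,0,0],[0,0,0],[0,0,0],[0,0,0],[0,0,0]],"fingers":[40,40,40,40,40,40,40,40,40,40]}' | sed -n 2p
python3 - <<'E'
from h import *
t=cam("top"); s=state(); print(s["position"],s["orientation"])
hsv=cv2.cvtColor(t[0],cv2.COLOR_RGB2HSV).astype(int)
im=t[0][208:224,336:356].astype(int); print("wood-dark map"); 
# peg: darkest / most saturated pixels that are not plank
m=(hsv[208:224,336:356,1]>150)|(hsv[208:224,336:356,2]<110)
for r in m: print("".join(".#"[int(v)] for v in r))
E
```

```text
position: [0.4131, 0.3212, 0.26]
position: [0.4478, 0.222, 0.2599]
position: [0.4828, 0.122, 0.2599]
[0.48287594 0.1218553  0.25988713] [ 8.98041566e-01  4.39910611e-01 -6.21005905e-06 -1.56998682e-05]
wood-dark map
.####...............
######..............
#######.............
..#######...........
..########...#......
....#######.####....
......##########....
.......#########....
........#######.....
........######......
...........##.......
....................
....................
....................
....................
....................
```

```bash

python3 -m jog '{"offset":[[0,-0.3,0],[0,-0.6,0],[0,-1,0],[0,-1,0],[0,-1,0],[0,-1,0],[0,-1,0],[0,-1,0],[0,-1,0],[0,-1,0]],"delta_rot":[[0,0,0],[0,0,0],[0,0,0],[0,0,0],[0,0,0],[0,0,0],[0,0,0],[0,0,0],[0,0,0],[0,0,0]],"fingers":[40,40,40,40,40,40,40,40,40,40]}' | sed -n 2p
python3 -m jog '{"offset":[[0,-0.3,0],[0,-0.6,0],[0,-1,0],[0,-1,0],[0,-1,0],[0,-1,0],[0,-1,0],[0,-1,0],[0,-1,0],[0,-1,0]],"delta_rot":[[0,0,0],[0,0,0],[0,0,0],[0,0,0],[0,0,0],[0,0,0],[0,0,0],[0,0,0],[0,0,0],[0,0,0]],"fingers":[40,40,40,40,40,40,40,40,40,40]}' | sed -n 2p
python3 -m jog '{"offset":[[0,-0.3,0],[0,-0.6,0],[0.015,-1,0],[0.015,-1,0],[0.015,-1,0],[0.015,-1,0],[0.015,-1,0],[0.015,-1,0],[0.015,-1,0],[0.015,-1,0]],"delta_rot":[[0,0,0],[0,0,0],[0,0,0],[0,0,0],[0,0,0],[0,0,0],[0,0,0],[0,0,0],[0,0,0],[0,0,0]],"fingers":[40,40,40,40,40,40,40,40,40,40]}' | sed -n 2p
python3 -m jog '{"offset":[[0,-0.18,0],[0,-0.18,0],[0,-0.18,0],[0,-0.18,-0.2],[0,-0.18,-0.5],[0,-0.18,-0.86],[0,-0.18,-0.86],[0,-0.18,-0.86],[0,-0.18,-0.86],[0,-0.18,-0.86]],"delta_rot":[[0,0,0],[0,0,0],[0,0,0],[0,0,0],[0,0,0],[0,0,0],[0,0,0],[0,0,0],[0,0,0],[0,0,0]],"fingers":[40,40,40,40,40,40,40,40,40,40]}'
python3 -m jog '{"offset":[[0,0,0],[0,0,0],[0,0,0],[0,0,0],[0,0,0],[0,0,0],[0,0,0],[0,0,0],[0,0,0],[0,0,0]],"delta_rot":[[0,0,0],[0,0,0],[0,0,0],[0,0,0],[0,0,0],[0,0,0],[0,0,0],[0,0,0],[0,0,0],[0,0,0]],"fingers":[38,36,32,28,24,20,16,12,12,12]}'
```

```text
position: [0.4831, 0.022, 0.2599]
position: [0.4831, -0.078, 0.2599]
position: [0.4847, -0.178, 0.2599]
t: 79.2
position: [0.486, -0.1974, 0.1768]
orientation: [0.898, 0.439, 0.001, 0.002]
wrist_force: [-0.0, -1.1, 0.2]
opening: 0.0402
finger_force: 0.0
t: 80.03
position: [0.4856, -0.1978, 0.1748]
orientation: [0.898, 0.439, 0.001, 0.002]
wrist_force: [4.0, -3.3, -0.3]
opening: 0.0137
finger_force: 58.4
```

```bash

python3 -m jog '{"offset":[[-0.026,0.02,0],[-0.053,0.041,0],[-0.078,0.063,0],[-0.103,0.085,0],[-0.126,0.109,0],[-0.149,0.133,0],[-0.149,0.133,0],[-0.149,0.133,0],[-0.149,0.133,0],[-0.149,0.133,0]],"delta_rot":[[0,0,-0.022],[0,0,-0.044],[0,0,-0.067],[0,0,-0.089],[0,0,-0.111],[0,0,-0.133],[0,0,-0.133],[0,0,-0.133],[0,0,-0.133],[0,0,-0.133]],"fingers":[12,12,12,12,12,12,12,12,12,12]}'
python3 -m jog '{"offset":[[0,0,0],[0,0,0],[0,0,0],[0,0,0],[0,0,0],[0,0,0],[0,0,0],[0,0,0],[0,0,0],[0,0,0]],"delta_rot":[[0,0,0],[0,0,0],[0,0,0],[0,0,0],[0,0,0],[0,0,0],[0,0,0],[0,0,0],[0,0,0],[0,0,0]],"fingers":[12,12,12,12,14,17,20,25,30,40]}'
python3 -m jog '{"offset":[[0,0,0.2],[0,0,0.5],[0,0,0.8],[0,0,1],[0,0,1],[0,0,1],[0,0,1],[0,0,1],[0,0,1],[0,0,1]],"delta_rot":[[0,0,0],[0,0,0],[0,0,0],[0,0,0],[0,0,0],[0,0,0],[0,0,0],[0,0,0],[0,0,0],[0,0,0]],"fingers":[40,40,40,40,40,40,40,40,40,40]}' | sed -n 2p
python3 -m jog '{"offset":[[-0.2,0.3,0],[-0.4,0.6,0],[-0.6,1,0],[-0.6,1,0],[-0.6,1,0],[-0.6,1,0],[-0.6,1,0],[-0.6,1,0],[-0.6,1,0],[-0.6,1,0]],"delta_rot":[[0,0,0],[0,0,0],[0,0,0],[0,0,0],[0,0,0],[0,0,0],[0,0,0],[0,0,0],[0,0,0],[0,0,0]],"fingers":[40,40,40,40,40,40,40,40,40,40]}' | sed -n 2p
python3 -m jog '{"offset":[[0,0.3,0],[0,0.6,0],[0,1,0],[0,1,0],[0,1,0],[0,1,0],[0,1,0],[0,1,0],[0,1,0],[0,1,0]],"delta_rot":[[0,0,0],[0,0,0],[0,0,0],[0,0,0],[0,0,0],[0,0,0],[0,0,0],[0,0,0],[0,0,0],[0,0,0]],"fingers":[40,40,40,40,40,40,40,40,40,40]}' | sed -n 2p
python3 - <<'E'
from h import *
t=cam("top"); hsv=cv2.cvtColor(t[0],cv2.COLOR_RGB2HSV).astype(int)
m=(hsv[206:228,332:356,1]>150)|(hsv[206:228,332:356,2]<110)
for r in m: print("".join(".#"[int(v)] for v in r))
E
```

```text
t: 80.87
position: [0.471, -0.1847, 0.1748]
orientation: [0.939, 0.343, 0.002, 0.002]
wrist_force: [6.4, -4.9, -2.2]
opening: 0.014
finger_force: 59.0
t: 81.7
position: [0.4694, -0.1833, 0.1737]
orientation: [0.939, 0.343, -0.0, -0.0]
wrist_force: [7.0, -2.2, -3.0]
opening: 0.0394
finger_force: 3.2
position: [0.4692, -0.1832, 0.2723]
position: [0.4099, -0.0841, 0.2738]
position: [0.4098, 0.0156, 0.2739]
......#.................
......#.................
.....##.................
....####................
...######...#...........
..########..............
###..######.............
##...########...........
.......#######..#.......
........##########......
.........##########.....
..........########......
...........#######......
............####........
............###.........
........................
........................
........................
........................
........................
........................
........................
```

```bash

python3 -m jog '{"offset":[[0,0,0],[0,0,0],[0,0,0],[0,0,0],[0,0,0],[0,0,0],[0,0,0],[0,0,0],[0,0,0],[0,0,0]],"delta_rot":[[0,0,0],[0,0,0],[0,0,0],[0,0,0],[0,0,0],[0,0,0],[0,0,0],[0,0,0],[0,0,0],[0,0,0]],"fingers":[40,40,40,40,40,40,40,40,40,40]}' | sed -n 2p
python3 - <<'E'
from h import *
t=cam("top"); s=cam("scene"); hsv=cv2.cvtColor(t[0],cv2.COLOR_RGB2HSV).astype(int)
m=(hsv[212:223,332:356,1]>150)|(hsv[212:223,332:356,2]<110)
for r in m: print("".join(".#"[int(v)] for v in r))
# bit top in scene: topmost light-grey pixels near the expected place
u=proj(s,[.5415,-.1202,.152])[0]; x,y=np.round(u).astype(int); h=cv2.cvtColor(s[0],cv2.COLOR_RGB2HSV).astype(int)
g=(h[y-6:y+16,x-9:x+10,1]<60)&(h[y-6:y+16,x-9:x+10,2]>90); print(u)
for r in g: print("".join(".#"[int(v)] for v in r))
E
```

```text
position: [0.4097, 0.0165, 0.2739]
###..######.............
##...########...........
.......#######..........
........##########......
.........##########.....
..........########......
...........######.......
............####........
............###.........
........................
........................
[313.98070785 181.43482438]
...................
...................
...................
...................
...................
...................
...................
........###........
.......####........
......######.......
......######.......
......######.......
......#######......
.......######......
.......######......
......#######......
.......######......
.......######......
.......#######.....
.......#######.....
.......######......
.......########....
```

The peg is stationary, and the bit is upright on the chuck axis. Handing in.

```bash
python3 -c "
from rig import env
print(env.job_done())"
```

```text
the job is handed in; nothing more can be done
None
```

I handed the job in: the tin and clip are in the green tray, the bit is clamped upright in the chuck, and all three blades are over their pins. The hand-in returned no verdict, and I could not measure the jaws' squeeze: the sleeve springs back a few degrees when the peg is released, and now rests at about 1.4 rad.

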